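Sieve the polishing media from porcelain knobs, then tip the knobs into the ware tray

TASK

The slatted basket standing across the grey tub holds three porcelain knobs mixed with six little polishing cylinders. Lift it by its handle and shake it over the tub until every cylinder has dropped through the slats into the tub, keeping the knobs in the basket; then tip the three knobs gently, from low down, out of the basket into the wooden tray, and stand the empty basket upright back across the tub as it was. Leave the spare knob, the brush and the glass alone.

Things in the scene. Friction and masses are not known exactly. Their poses are not given: they have to be found in the camera images.
- basket: sieve basket, loose, 0.45 kg empty, 224 by 224 by 147 mm high, symmetric end for end and side for side. Origin: centre of its underside; x along the handle, z up. Its two ends (|x| = 102 to 112 mm) are wooden boards 224 mm wide in y, 50 mm high, narrowing as gables up to the handle. Their lower edges start on the tub's two long rims, x nearly along the tub's x
- handle (a point): middle of the basket's wooden handle, 130 mm above its underside, 190 mm above the bench at the start. A plank on edge: 204 mm long (along the basket's x), 18 mm thick (y), 26 mm tall (z, point at mid height), 68 mm clear below it to the knobs' tops. Grip it across its thickness, firmly (about 80 N), as the basket's weight twists it when tipped
- slats (a point): middle of the basket's bottom, top face, 9 mm above the basket's origin, same axes. Six flat metal slats along y, 14 mm wide, centred at x = -95, -57, -19, 19, 57, 95 mm, leave open slots 24 mm wide and 96 mm long between them: cylinders fall through in any attitude, knobs cannot
- lip_a (a point): middle of the basket's pouring lip on its +y side, (0, 107, 42) mm from the basket's origin. From y = 50 mm at the slats a smooth metal side flares outwards at 30 degrees up to this free edge, so knobs slide out over it once the basket is tilted about 55 to 75 degrees about x
- lip_b (a point): middle of the like pouring lip on the basket's -y side, (0, -107, 42) mm from the basket's origin; either side may be poured over
- tub: grey plastic tub, open topped, fixed to the bench, 320 (x) by 160 (y) by 60 mm high, walls and floor 6 mm. Origin: centre of its underside, on the bench; x along its length. It may stand left or right of the tray
- tray: shallow open wooden tray, fixed to the bench, 320 (x) by 260 (y) by 50 mm high, walls and floor 10 mm, empty at first. Origin: centre of its underside, on the bench
- knob0: white porcelain drawer knob, mushroom shaped: 48 mm head (widest 24 mm above the foot), 34 mm foot, 30 mm waist, 40 mm tall, about 55 g, smooth (friction about 0.35). Origin: centre of its foot's underside; z runs along its axis to the head
- knob1: white porcelain drawer knob, mushroom shaped: 48 mm head (widest 24 mm above the foot), 34 mm foot, 30 mm waist, 40 mm tall, about 55 g, smooth (friction about 0.35). Origin: centre of its foot's underside; z runs along its axis to the head
- knob2: white porcelain drawer knob, mushroom shaped: 48 mm head (widest 24 mm above the foot), 34 mm foot, 30 mm waist, 40 mm tall, about 55 g, smooth (friction about 0.35). Origin: centre of its foot's underside; z runs along its axis to the head
- cyl0: small white alumina polishing cylinder, 16 mm diameter, 15 mm long, about 11 g, smooth (friction about 0.3). Origin: centre of one end face, z along its axis. Starts standing on a slat of the basket and stays there through gentle moves; brisk strokes to and fro along the basket's x (50 mm long, about 0.3 m/s) slide it off into a slot
- cyl1: small white alumina polishing cylinder, 16 mm diameter, 15 mm long, about 11 g, smooth (friction about 0.3). Origin: centre of one end face, z along its axis. Starts standing on a slat of the basket and stays there through gentle moves; brisk strokes to and fro along the basket's x (50 mm long, about 0.3 m/s) slide it off into a slot
- cyl2: small white alumina polishing cylinder, 16 mm diameter, 15 mm long, about 11 g, smooth (friction about 0.3). Origin: centre of one end face, z along its axis. Starts standing on a slat of the basket and stays there through gentle moves; brisk strokes to and fro along the basket's x (50 mm long, about 0.3 m/s) slide it off into a slot
- cyl3: small white alumina polishing cylinder, 16 mm diameter, 15 mm long, about 11 g, smooth (friction about 0.3). Origin: centre of one end face, z along its axis. Starts standing on a slat of the basket and stays there through gentle moves; brisk strokes to and fro along the basket's x (50 mm long, about 0.3 m/s) slide it off into a slot
- cyl4: small white alumina polishing cylinder, 16 mm diameter, 15 mm long, about 11 g, smooth (friction about 0.3). Origin: centre of one end face, z along its axis. Starts standing on a slat of the basket and stays there through gentle moves; brisk strokes to and fro along the basket's x (50 mm long, about 0.3 m/s) slide it off into a slot
- cyl5: small white alumina polishing cylinder, 16 mm diameter, 15 mm long, about 11 g, smooth (friction about 0.3). Origin: centre of one end face, z along its axis. Starts standing on a slat of the basket and stays there through gentle moves; brisk strokes to and fro along the basket's x (50 mm long, about 0.3 m/s) slide it off into a slot
- spare: bystander: a fourth knob of the same kind, standing on the blue foam pad beyond the tub and tray; leave it
- brush: bystander: wooden brush, 170 mm long, lying on the blue foam pad; leave it
- glass: bystander: empty drinking glass, 68 mm wide and 100 mm tall, on the bench to the right of the work; leave it
Not all that is in view belongs to the job. What is shaped like the knob0 but green or turquoise is not meant.

How it is judged (in metres and radians):
On the way, in this order (a step that is already met when the one before it is completed fails the run):
1. all six cylinders lie in the tub and all three knobs are still in the basket (x of cyl0 in the frame of tub between -0.155 and 0.155 m and y of cyl0 in the frame of tub between -0.075 and 0.075 m and z of cyl0 in the frame of tub between -0.01 and 0.05 m and x of cyl1 in the frame of tub between -0.155 and 0.155 m and y of cyl1 in the frame of tub between -0.075 and 0.075 m and z of cyl1 in the frame of tub between -0.01 and 0.05 m and x of cyl2 in the frame of tub between -0.155 and 0.155 m and y of cyl2 in the frame of tub between -0.075 and 0.075 m and z of cyl2 in the frame of tub between -0.01 and 0.05 m and x of cyl3 in the frame of tub between -0.155 and 0.155 m and y of cyl3 in the frame of tub between -0.075 and 0.075 m and z of cyl3 in the frame of tub between -0.01 and 0.05 m and x of cyl4 in the frame of tub between -0.155 and 0.155 m and y of cyl4 in the frame of tub between -0.075 and 0.075 m and z of cyl4 in the frame of tub between -0.01 and 0.05 m and x of cyl5 in the frame of tub between -0.155 and 0.155 m and y of cyl5 in the frame of tub between -0.075 and 0.075 m and z of cyl5 in the frame of tub between -0.01 and 0.05 m and x of knob0 in the frame of basket between -0.105 and 0.105 m and y of knob0 in the frame of basket between -0.105 and 0.105 m and z of knob0 in the frame of basket between 0 and 0.06 m and x of knob1 in the frame of basket between -0.105 and 0.105 m and y of knob1 in the frame of basket between -0.105 and 0.105 m and z of knob1 in the frame of basket between 0 and 0.06 m and x of knob2 in the frame of basket between -0.105 and 0.105 m and y of knob2 in the frame of basket between -0.105 and 0.105 m and z of knob2 in the frame of basket between 0 and 0.06 m), for 0.2 s.
2. the basket, over the tray, is being tipped (more than 20 degrees) (angle between basket's own z axis and vertical above 0.35 rad and horizontal distance between basket and tray below 0.25 m).
3. all three knobs are in the tray (x of knob0 in the frame of tray between -0.155 and 0.155 m and y of knob0 in the frame of tray between -0.125 and 0.125 m and z of knob0 in the frame of tray between -0.01 and 0.06 m and x of knob1 in the frame of tray between -0.155 and 0.155 m and y of knob1 in the frame of tray between -0.125 and 0.125 m and z of knob1 in the frame of tray between -0.01 and 0.06 m and x of knob2 in the frame of tray between -0.155 and 0.155 m and y of knob2 in the frame of tray between -0.125 and 0.125 m and z of knob2 in the frame of tray between -0.01 and 0.06 m), for 0.2 s.
At the end, for the whole second after the job is handed in: All six cylinders are in the tub (below its rim), all three knobs lie still in the tray (inside its walls), and the empty basket stands at rest and upright (within 3 degrees) on the tub's rims, its handle along the tub within 14 degrees, centred within 50 mm along the tub and 30 mm across it (all of step 3 and x of cyl0 in the frame of tub between -0.155 and 0.155 m and y of cyl0 in the frame of tub between -0.075 and 0.075 m and z of cyl0 in the frame of tub between -0.01 and 0.05 m and x of cyl1 in the frame of tub between -0.155 and 0.155 m and y of cyl1 in the frame of tub between -0.075 and 0.075 m and z of cyl1 in the frame of tub between -0.01 and 0.05 m and x of cyl2 in the frame of tub between -0.155 and 0.155 m and y of cyl2 in the frame of tub between -0.075 and 0.075 m and z of cyl2 in the frame of tub between -0.01 and 0.05 m and x of cyl3 in the frame of tub between -0.155 and 0.155 m and y of cyl3 in the frame of tub between -0.075 and 0.075 m and z of cyl3 in the frame of tub between -0.01 and 0.05 m and x of cyl4 in the frame of tub between -0.155 and 0.155 m and y of cyl4 in the frame of tub between -0.075 and 0.075 m and z of cyl4 in the frame of tub between -0.01 and 0.05 m and x of cyl5 in the frame of tub between -0.155 and 0.155 m and y of cyl5 in the frame of tub between -0.075 and 0.075 m and z of cyl5 in the frame of tub between -0.01 and 0.05 m and x of basket in the frame of tub between -0.05 and 0.05 m and y of basket in the frame of tub between -0.03 and 0.03 m and z of basket in the frame of tub between 0.052 and 0.07 m and angle between basket's own z axis and vertical below 0.06 rad and angle between the x axis of basket and the x axis of tub, either way round below 0.25 rad and linear speed of each of knob0, knob1, knob2, basket below 0.03 m/s); the robot touches nothing.
It fails at once if a bystander (spare knob, brush or glass) is moved more than 30 mm (distance of any of spare, brush, glass from where it was at the start of the episode above 0.03 m).
It fails at once if a knob is dropped or thrown (faster than 2 m/s, a free fall of 200 mm) (linear speed of any of knob0, knob1, knob2 above 2 m/s).
It also fails if it takes over 58 s, if anything falls off the work surface, if the arm or the gripper's body presses on something with over 40 N, if the wrist force passes 120 N, or if a joint passes its speed limit or range.

ROBOT

A 7-joint arm with a two-finger parallel gripper is mounted at the origin on the work surface. World frame = base frame: x ahead of the robot, y to its left, z up, the work surface at z = 0. Lengths are in mm, angles in rad, forces in N, time in s.
With the tool pointing down it reaches from about 400 to 875 mm from the base axis. Payload 6.5 kg.
Tool frame: the origin (TCP) lies midway between the tips of the shut fingers; the grasp point (between the pads) lies 19 mm behind it; z points along the fingers, y is the line along which they close (so a half turn about z gives the same grasp; the last joint's range is limited). The gripper opens to 88 mm and grips with 3 to 60 N. Pads are 18 mm wide; open, the fingers measure 123 mm over their backs; the gripper's body (75 mm by 187 mm) begins 45 mm behind the grasp point.
Start: joints at [-1.289, 0.536, -0.004, 1.538, 0.003, 1.067, -0.071], TCP at [221.534, 611.075, 238.716] pointing down, gripper open.
Joint ranges: [-2.7, 2.7], [-0.37, 2.16], [-1.27, 1.26], [0.24, 2.4], [-1.31, 4.45], [0.19, 1.91], [-2.76, 2.76]. Speed limits (rad/s): [2.39, 2.39, 3.14, 3.14, 3.14, 3.14, 3.14].

INTERFACE

Orientations are given as a unit quaternion [x, y, z, w].
In Python, from cell import env, optics, workorder, look_for, outline_of gives the robot as it stands.
- The arm moves only by the tool apply_moves, never from a script. Its argument "steps" is a list of rows, each a list of 4 numbers: the shift along the tool's x, y, z in m, then the turn about the tool's z in rad. In form: [[dx, dy, dz, turn], ...]. A call has 1 to 5 rows; each row shifts and turns the commanded pose from where the row before left it, along the tool's axes as they then stand; what a row does not reach is not made up. A row lasts 1/12 s, in which the tool goes at most 41.7 mm and 7.16 degrees, less where a joint would pass 70% of its speed; a pose out of reach is approached as far as the arm can. A call is refused whole if a number of a shift passes 0.0417 or a number of a turn 0.125, either way. A call with a gripper value outside its range is refused whole. "gripper" is the opening, from -1 (shut) to 1 (fully open), set as the call begins (left out, the last holds). The fingers move at their own pace and stop on an object; "force" is the grip in N (left out, the last holds). Time passes only in rows, so rows that do not move let the fingers close. It gives the time, the measured TCP pose, the force, the opening and the grip force at its end, in the units of the state.
- env.observe(): the state, without advancing time (a new reading comes with each control period).
- optics.capture(name): name is "scene" or "top" or "wrist"; returns the picture (400x640x3 uint8, red, green, blue); there is no depth.
- optics.camera_model(name): a dict with "fovy" (degrees; the focal length in pixels is half the picture's height over the tangent of half this angle, whatever the lens; pixels are square), "cx", "cy" (the principal point, pixels), "k1" (the pictures are not rectified: a ray, as slopes to the right and down, at radius r is drawn at 1 + k1 r^2 times it, then the intrinsics apply), "R" (3x3) and "t" (3): a world point X has camera coordinates R X + t. Camera axes: x right, y down, z forward; pixel columns grow to the right and rows downward; lengths in mm; the calibration is good to about 2 mm. A picture is of the moment at which its call begins: read the wrist's pose just before it. camera_model takes no time and is no camera call; for the wrist camera it gives the pose at the moment of the call.
- workorder.sign_off(): hands the job in; it is judged then, once.
Trained networks look in the newest picture that a camera, given by its name, has taken for a name from the list of things; names that differ only in an ending like _2 or _b are one class to them, and where a whole thing is asked for, a point or a joint stands for the part that bears it (a point fixed in the world has none). Each returns a list of dicts, best first, with "score" (0 to 1); they miss things now and then, are a little off and sometimes report something else, mostly with a low value. They report only what shows in the picture. A call takes as long as a camera call. They do not tell look-alikes from the thing itself.
- look_for(camera, label): "uv" ([column, row] in pixels, amid what is visible of it).
- outline_of(camera, label): "mask" (400x640 bool, what is visible of it) and "uv" ([column, row] in pixels, amid what is visible of it).
The state is a dict: "clock": time; "joints": joint angles; "qvel": joint speeds; "joint_efforts": joint torques, N m; "eef_pos": TCP position; "ee_rot": TCP orientation; "ft_force": force on the tool from outside, world axes, zero at the start; "torque": the same for the moment, N m; "grip_width": finger opening in mm; "grip_force": force on a finger pad.
Only numpy, scipy, OpenCV 4.12 (cv2) and the standard library are available. Lean on these libraries where they do the work, as an engineer would, in place of code of your own. Each camera call takes 0.05 s, during which the arm holds its last target. There are 200 camera calls.

## Working session

There is one attempt and no reset: what is moved stays moved. The work goes in short steps, Python scripts to look and compute and a tool call to move; the robot and the scene stay as the last step left them, time stands still between calls to the robot, and variables do not carry over. Pictures are saved under pics/ and viewed, at most 10 in all, crops included, and the job is handed in when it is done.

Besides the shell and the picture viewer there is one more tool, called after "Call:" as name(argument=value, ...) on one line, values as JSON. apply_moves: Moves the arm, as the interface text tells. Its arguments: {"type":"object","properties":{"steps":{"type":"array","items":{"type":"array","items":{"type":"number"}}},"gripper":{"type":"number"},"force":{"type":"number"}},"required":["steps"]}

```bash
mkdir -p pics
cat > h.py <<'E'
import numpy as np, cv2
from cell import env, optics, workorder, look_for, outline_of
def ray(cam,uv):
    m=optics.camera_model(cam); f=200/np.tan(np.radians(m["fovy"])/2)
    d=np.array([(uv[0]-m["cx"])/f,(uv[1]-m["cy"])/f]); s=d.copy()
    for _ in range(20): s=d/(1+m["k1"]*(s@s))
    R=np.array(m["R"]);t=np.array(m["t"])
    return -R.T@t, R.T@np.array([s[0],s[1],1])
def at(cam,uv,z):
    o,d=ray(cam,uv); return (o+d*(z-o[2])/d[2]).round(1)
def proj(cam,X):
    m=optics.camera_model(cam); f=200/np.tan(np.radians(m["fovy"])/2)
    c=np.array(m["R"])@np.array(X,float)+np.array(m["t"]); s=c[:2]/c[2]; s=s*(1+m["k1"]*(s@s))
    return (s*f+[m["cx"],m["cy"]]).round(1)
def save(cam,name):
    im=optics.capture(cam); cv2.imwrite("pics/"+name,im[:,:,::-1]); return im
E
python3 - <<'E'
from h import *
print(env.observe())
a=save("top","top0.png"); b=save("scene","sc0.png")
for l,z in [("handle",190),("basket",100),("tub",60),("tray",50),("spare",30),("glass",50),("brush",10),("cyl0",75),("lip_a",102),("lip_b",102)]:
    for r in look_for("top",l)[:8]: print(l,round(r["score"],2),np.round(r["uv"]),at("top",r["uv"],z))
E
```

```text
{'clock': 0.0, 'joints': array([-1.28918398,  0.53716254, -0.00441404,  1.53886262,  0.002634  ,
        1.06732323, -0.07120284]), 'qvel': array([-1.85726088e-04,  4.35057223e-05, -4.95005420e-06, -1.74751074e-04,
        8.67547068e-04,  6.41696357e-04, -1.71061803e-04]), 'joint_efforts': array([-1.69593145e-04, -5.70991123e+01,  9.90954526e-01, -2.51599360e+01,
       -5.61534951e-02,  1.79619086e-02,  1.67104358e-04]), 'eef_pos': array([221.37568514, 610.48028542, 237.84578223]), 'ee_rot': array([ 1.72999142e-01,  9.84921586e-01, -8.72787805e-04, -6.66722327e-05]), 'ft_force': array([ 0.0747293 , -1.03566077,  0.48939477]), 'torque': array([-0.01809027, -0.01101363, -0.00130385]), 'grip_force': 0.0, 'grip_width': 88.17026792985406}
handle 0.76 [367. 207.] [ 481.4 -233.7  190. ]
basket 0.87 [368. 208.] [ 491.5 -247.4  100. ]
tub 0.8 [359. 246.] [ 375.2 -222.1   60. ]
tub 0.4 [366. 208.] [ 497.1 -247.6   60. ]
tray 0.95 [215. 209.] [501.6 243.3  50. ]
tray 0.34 [368. 209.] [ 493.1 -255.2   50. ]
spare 0.69 [254. 127.] [783.5 124.5  30. ]
glass 0.6 [444. 213.] [ 475.9 -501.3   50. ]
brush 0.81 [298. 137.] [754.1 -25.1  10. ]
lip_a 0.57 [368. 208.] [ 488.7 -247.1  102. ]
lip_b 0.57 [368. 208.] [ 488.7 -247.1  102. ]
```

Run:
```python
import cv2
a=cv2.imread("pics/top0.png")[90:290,130:470]; cv2.imwrite("pics/v1.png",cv2.resize(a,(800,470),interpolation=cv2.INTER_CUBIC))
```

```text
(no output)
```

View pics/v1.png

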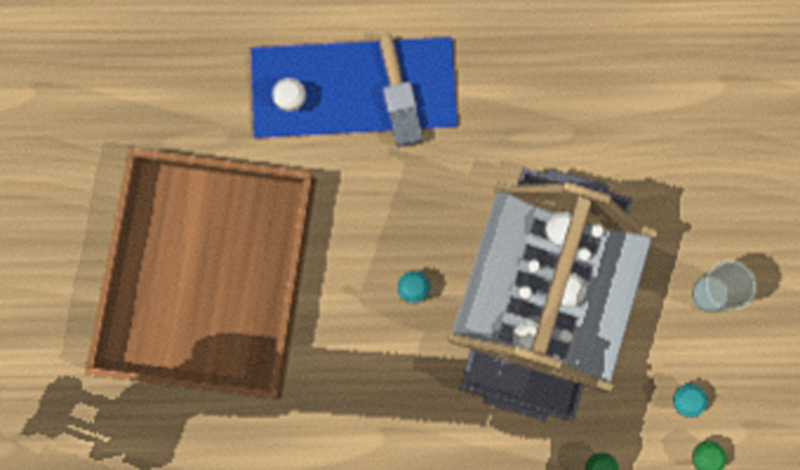

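View pics/sc0.png

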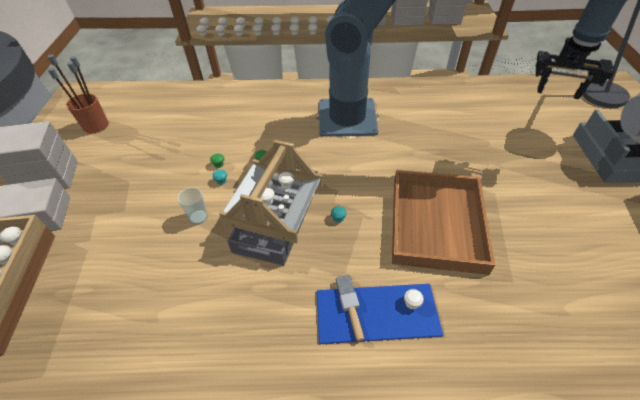

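The list of look-alikes, by pixel in crop v1: the spare at (289,94) on the pad, teal knobs at (413,287) and (690,399), green ones at (602,465) and (709,455). The basket, with three white knobs and small cylinders, is at (555,280). Its handle runs from (578,192) to (541,350). The tray is on the left and the tub is under the basket. The basket is the only thing of its kind.

Run:
```python
from h import *
f=lambda p:(130+p[0]*340/800,90+p[1]*200/470)
A=at("top",f((578,192)),203);B=at("top",f((541,350)),203)
print("handle",A,B,(A+B)/2,np.degrees(np.arctan2(*(A-B)[1::-1])),np.linalg.norm(A-B))
c=[at("top",f(p),50) for p in [(133,148),(313,175),(278,397),(88,373)]]
print("tray",c,np.mean(c,0)); 
for i in range(4): d=c[i]-c[(i+1)%4]; print(np.linalg.norm(d).round(),np.degrees(np.arctan2(d[1],d[0])).round(1))
t=[at("top",f(p),60) for p in [(525,170),(628,208),(578,418),(463,388)]]
print("tub",t,np.mean(t,0))
# masks
a=optics.capture("top")
for l in ["tray","tub","basket","handle"]:
    r=outline_of("top",l)
    if r:
        m=r[0]["mask"].astype(np.uint8); k=cv2.minAreaRect(cv2.findNonZero(m)); bp=cv2.boxPoints(k)
        z={"tray":50,"tub":60,"basket":110,"handle":203}[l]; w=np.array([at("top",p,z) for p in bp]); print(l,r[0]["score"],w[:,:2].tolist(),w.mean(0))
im=cv2.imread("pics/top0.png")[150:280,310:430]; cv2.imwrite("pics/v2.png",cv2.resize(im,(552,598),interpolation=cv2.INTER_CUBIC))
```

```text
handle [ 583.  -261.5  203. ] [ 387.4 -209.4  203. ] [ 485.2  -235.45  203.  ] -14.915007363934452 202.41978658224102
tray [array([689.6, 341.4,  50. ]), array([647.7,  88.8,  50. ]), array([338.6, 133.5,  50. ]), array([375.5, 389.5,  50. ])] [512.85 238.3   50.  ]
256.0 80.6
312.0 -8.2
259.0 -98.2
318.0 171.3
tub [array([ 648.7, -209.7,   60. ]), array([ 592.2, -352.1,   60. ]), array([ 304.1, -271.4,   60. ]), array([ 346.4, -117.3,   60. ])] [ 472.85  -237.625   60.   ]
tray 0.76 [[375.4, 394.8], [700.4, 356.0], [650.1, 81.0], [326.9, 130.9]] [513.2   240.675  50.   ]
tub 0.93 [[332.9, -109.2], [663.9, -200.7], [618.9, -362.4], [291.1, -264.6]] [ 476.7   -234.225   60.   ]
basket 0.65 [[485.6, -256.6], [485.3, -275.4], [457.1, -274.3], [457.3, -255.6]] [ 471.325 -265.475  110.   ]
handle 0.66 [[396.7, -94.9], [623.6, -168.0], [557.9, -366.9], [334.8, -288.2]] [ 478.25 -229.5   203.  ]
```

View pics/v2.png

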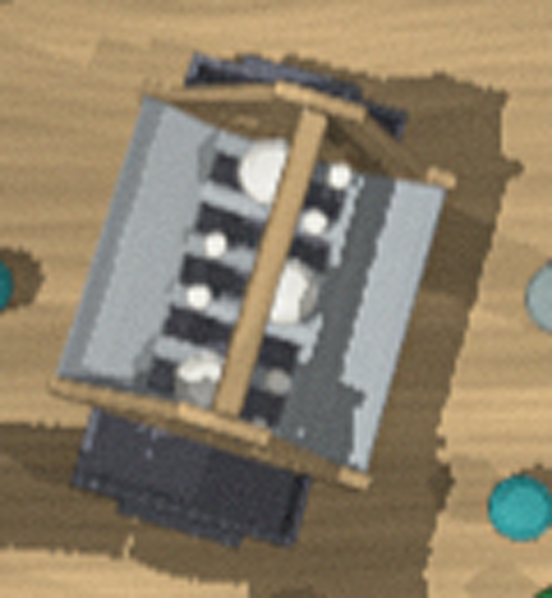

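```bash
cat >> h.py <<'E'
from scipy.spatial.transform import Rotation as Ro
def pose():
    s=env.observe(); R=Ro.from_quat(s["ee_rot"]).as_matrix(); return s,np.array(s["eef_pos"]),R
def plan(pts,yaw=None,step=40):
    "yaw: wanted world angle (deg) of tool x; turn first, then straight legs through pts (mm)"
    s,p,R=pose(); y0=np.degrees(np.arctan2(R[1,0],R[0,0])); print("clock",s["clock"],"tcp",p.round(1),"toolx yaw",y0.round(2),"F",np.round(s["ft_force"],1),"w",round(s["grip_width"],1))
    if yaw is not None:
        d=(yaw-y0+180)%360-180; print("turn",round(-np.radians(d),3)); R=R@Ro.from_euler("z",-d,degrees=True).as_matrix()
    for q in pts:
        v=R.T@(np.array(q)-p); n=max(1,int(np.ceil(np.abs(v).max()/step))); print("leg",q,n,"x",(v/n/1000).round(4)); p=np.array(q,float)
E
python3 - <<'E'
from h import *
plan([[560,150,300],[485,-236,300]],165)
E
```

```text
clock 0.85 tcp [221.5 611.1 238.7] toolx yaw 160.08 F [-0.8 -0.4  0.1] w 88.2
turn -0.086
leg [560, 150, 300] 12 x [-0.0372 -0.0298 -0.0051]
leg [485, -236, 300] 10 x [-0.0027 -0.0392 -0.    ]
```

Call:
apply_moves(steps=[[0,0,0,-0.086],[-0.0372,-0.0298,-0.0051,0],[-0.0372,-0.0298,-0.0051,0],[-0.0372,-0.0298,-0.0051,0],[-0.0372,-0.0298,-0.0051,0]], gripper=1, force=60)

```text
clock: 1.27
eef_pos: [320.5, 476.0, 256.7]
ee_rot: [0.13, 0.991, 0.0, 0.0]
ft_force: [-0.3, 0.8, 0.5]
grip_width: 88.1
grip_force: 0.0
```

Call:
apply_moves(steps=[[-0.0372,-0.0298,-0.0051,0],[-0.0372,-0.0298,-0.0051,0],[-0.0372,-0.0298,-0.0051,0],[-0.0372,-0.0298,-0.0051,0],[-0.0372,-0.0298,-0.0051,0]])

```text
clock: 1.68
eef_pos: [443.2, 308.8, 279.2]
ee_rot: [0.13, 0.991, 0.0, 0.0]
ft_force: [1.1, 0.7, -0.2]
grip_width: 87.9
grip_force: 0.0
```

Call:
apply_moves(steps=[[-0.0372,-0.0298,-0.0051,0],[-0.0372,-0.0298,-0.0051,0],[-0.0372,-0.0298,-0.0051,0],[-0.0027,-0.0392,0,0],[-0.0027,-0.0392,0,0]])

```text
clock: 2.1
eef_pos: [501.9, 131.2, 292.1]
ee_rot: [0.131, 0.991, 0.0, 0.001]
ft_force: [0.4, -0.4, -0.7]
grip_width: 88.3
grip_force: 0.0
```

Call:
apply_moves(steps=[[-0.0027,-0.0392,0,0],[-0.0027,-0.0392,0,0],[-0.0027,-0.0392,0,0],[-0.0027,-0.0392,0,0],[-0.0027,-0.0392,0,0]])

```text
clock: 2.52
eef_pos: [462.5, -61.3, 292.2]
ee_rot: [0.13, 0.991, 0.0, 0.0]
ft_force: [0.9, -0.5, 0.3]
grip_width: 88.1
grip_force: 0.0
```

Call:
apply_moves(steps=[[-0.0027,-0.0392,0,0],[-0.0027,-0.0392,0,0],[-0.0027,-0.0392,0,0],[0,0,0,0],[0,0,0,0]])

```text
clock: 2.93
eef_pos: [439.9, -177.3, 292.2]
ee_rot: [0.133, 0.991, -0.0, 0.0]
ft_force: [1.0, 1.2, 0.1]
grip_width: 88.1
grip_force: 0.0
```

Run:
```python
from h import *
plan([[485,-236,171]],165)
a=save("wrist","w1.png")
for l in ["handle","basket","tub"]:
    for r in outline_of("wrist",l)[:2]:
        m=r["mask"].astype(np.uint8); k=cv2.minAreaRect(cv2.findNonZero(m)); bp=cv2.boxPoints(k)
        z={"tub":60,"basket":203,"handle":203}[l]; print(l,r["score"],m.sum(),r["uv"],[at("wrist",p,z)[:2].tolist() for p in bp], at("wrist",r["uv"],z))
print(proj("wrist",[485,-236,171]))
```

```text
clock 2.9333 tcp [ 439.9 -177.3  292.2] toolx yaw 164.71 F [1.  1.2 0.1] w 88.1
turn -0.005
leg [485, -236, 171] 4 x [-0.0147 -0.0113  0.0303]
handle 0.62 34771 [265.0, 212.8] [[560.4, -367.4], [346.5, -261.3], [396.7, -110.8], [629.0, -173.3]] [ 435.1 -211.3  203. ]
basket 0.85 34725 [264.3, 213.2] [[561.1, -366.2], [347.2, -261.8], [396.6, -110.4], [628.3, -170.9]] [ 435.4 -211.4  203. ]
tub 0.82 11795 [284.2, 104.3] [[535.1, -361.4], [292.8, -258.1], [339.5, -107.4], [593.3, -179.2]] [ 362.5 -187.8   60. ]
[259.4 260.5]
```

View pics/w1.png

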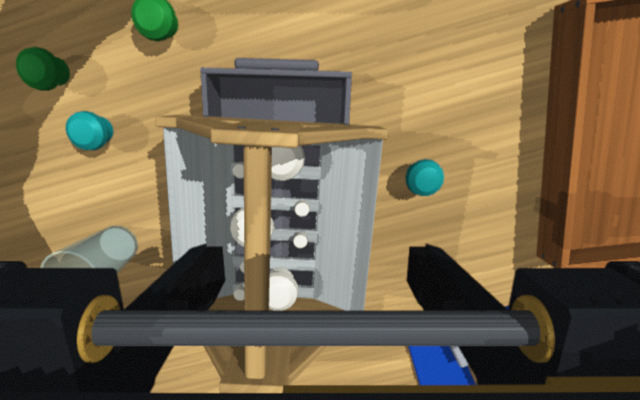

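The wrist view shows the handle running from (258,147) to (256,378), parallel to the tool x, with the three knobs and the cylinders beneath it. The near tub rim corners are at (202,69) and (351,73).

Run:
```python
from h import *
A=at("wrist",(258,147),203);B=at("wrist",(256,378),203);print(A,B,(A+B)/2,np.degrees(np.arctan2(*(A-B)[1::-1])))
T=[at("wrist",p,60) for p in [(202,69),(351,73)]];print(T,np.mean(T,0))
t=np.mean(T,0)
for yaw in(-14,-15.4): print("tub centre",t[:2]+160*np.array([np.cos(np.radians(yaw)),np.sin(np.radians(yaw))]))
M=(A+B)/2
plan([[M[0],M[1],292],[M[0],M[1],171]])
```

```text
[ 388.  -201.1  203. ] [ 577.5 -263.   203. ] [ 482.75 -232.05  203.  ] 161.9104212994586
[array([ 306.2, -261.4,   60. ]), array([ 350. , -110.8,   60. ])] [ 328.1 -186.1   60. ]
tub centre [ 483.3473162 -224.8075033]
tub centre [ 482.35526468 -228.5889788 ]
clock 3.1333 tcp [ 441.1 -173.6  291.9] toolx yaw 165.16 F [0.6 1.  0.1] w 88.3
leg [np.float64(482.75), np.float64(-232.05), 292] 2 x [-0.0276 -0.0229 -0.0001]
leg [np.float64(482.75), np.float64(-232.05), 171] 4 x [-0.     -0.      0.0302]
```

Call:
apply_moves(steps=[[0,0,0,0.025],[-0.028,-0.0235,0,0],[-0.0275,-0.0235,0,0],[0,0,0.03,0],[0,0,0.03,0]])

```text
clock: 3.55
eef_pos: [482.8, -237.4, 232.4]
ee_rot: [0.144, 0.99, -0.001, 0.002]
ft_force: [-0.6, 0.4, -1.3]
grip_width: 88.3
grip_force: 0.0
```

Call:
apply_moves(steps=[[0,0,0.03,0],[0,0,0.025,0],[0,0,0,0],[0,0,0,0]])

```text
clock: 3.88
eef_pos: [480.2, -235.0, 176.4]
ee_rot: [0.143, 0.99, 0.0, -0.001]
ft_force: [0.1, 0.5, 1.1]
grip_width: 88.2
grip_force: 0.0
```

Run:
```python
from h import *
plan([[482.5,-232,171]])
```

```text
clock 3.8833 tcp [ 480.2 -235.   176.4] toolx yaw 163.6 F [0.1 0.5 1.1] w 88.2
leg [482.5, -232, 171] 1 x [-0.0014  0.0036  0.0054]
```

Call:
apply_moves(steps=[[-0.0014,0.0036,0.0054,0],[0,0,0,0]])

```text
clock: 4.05
eef_pos: [484.3, -232.3, 172.5]
ee_rot: [0.142, 0.99, 0.0, 0.001]
ft_force: [-0.2, 0.1, -0.3]
grip_width: 88.1
grip_force: 0.0
```

Call:
apply_moves(steps=[[0,0,0,0],[0,0,0,0],[0,0,0,0],[0,0,0,0],[0,0,0,0]], gripper=-1, force=60)

```text
clock: 4.47
eef_pos: [482.9, -233.0, 171.8]
ee_rot: [0.143, 0.99, -0.0, 0.0]
ft_force: [0.6, 0.1, -0.4]
grip_width: 56.5
grip_force: 0.0
```

Call:
apply_moves(steps=[[0,0,-0.01,0],[0,0,-0.015,0],[0,0,0,0]])

```text
clock: 4.72
eef_pos: [484.2, -233.9, 199.2]
ee_rot: [0.143, 0.99, -0.0, 0.002]
ft_force: [0.6, -0.6, 0.4]
grip_width: 37.2
grip_force: 0.0
```

Call:
apply_moves(steps=[[0,0,0.015,0],[0,0,0.012,0],[0,0,0,0],[0,0,0,0],[0,0,0,0]])

```text
clock: 5.13
eef_pos: [481.8, -232.4, 168.6]
ee_rot: [0.143, 0.99, 0.0, -0.001]
ft_force: [0.6, 0.6, -7.7]
grip_width: 17.4
grip_force: 59.7
```

Call:
apply_moves(steps=[[0,0,0,0],[0,0,0,0]])

```text
clock: 5.3
eef_pos: [482.4, -232.1, 169.0]
ee_rot: [0.143, 0.99, 0.0, -0.001]
ft_force: [-0.2, -0.5, -6.9]
grip_width: 17.2
grip_force: 59.7
```

Call:
apply_moves(steps=[[0,0,-0.012,0],[0,0,-0.012,0],[0,0,0,0],[0.025,0,0,0],[0,0,0,0]])

```text
clock: 5.72
eef_pos: [454.7, -224.6, 192.4]
ee_rot: [0.143, 0.99, 0.001, -0.003]
ft_force: [-4.4, 1.1, -8.2]
grip_width: 16.9
grip_force: 60.0
```

Call:
apply_moves(steps=[[-0.026,0,0,0],[-0.026,0,0,0],[0.026,0,0,0],[0.026,0,0,0]])

```text
clock: 6.05
eef_pos: [461.3, -226.1, 192.7]
ee_rot: [0.142, 0.99, -0.001, 0.001]
ft_force: [-2.8, 0.4, -5.5]
grip_width: 17.0
grip_force: 60.0
```

Call:
apply_moves(steps=[[-0.026,0,0,0],[-0.026,0,0,0],[0.026,0,0,0],[0.026,0,0,0]])

```text
clock: 6.38
eef_pos: [461.8, -226.3, 192.9]
ee_rot: [0.142, 0.99, -0.001, 0.002]
ft_force: [-1.7, -0.4, -6.2]
grip_width: 17.2
grip_force: 60.0
```

Call:
apply_moves(steps=[[-0.026,0,0,0],[-0.026,0,0,0],[0.026,0,0,0],[0.026,0,0,0]])

```text
clock: 6.72
eef_pos: [461.6, -226.2, 192.9]
ee_rot: [0.142, 0.99, -0.001, 0.001]
ft_force: [-1.5, 0.3, -6.6]
grip_width: 17.2
grip_force: 60.0
```

Call:
apply_moves(steps=[[-0.025,0,0,0],[0,0,0,0],[0,0,0,0]])

```text
clock: 6.97
eef_pos: [484.3, -233.1, 193.6]
ee_rot: [0.142, 0.99, -0.0, 0.001]
ft_force: [-0.4, -0.1, -9.0]
grip_width: 17.4
grip_force: 60.0
```

Run:
```python
from h import *
plan([[482.4,-232.1,194]])
a=save("top","t2.png"); w=save("wrist","w2.png"); s=save("scene","s2.png")
for c in("top","wrist","scene"):
  print(c,[(round(r["score"],2),np.round(r["uv"]).tolist()) for r in look_for(c,"cyl0")],[(round(r["score"],2),np.round(r["uv"]).tolist()) for r in look_for(c,"knob0")])
W=cv2.resize(cv2.imread("pics/w2.png")[60:320,140:420],(560,520)); T=cv2.resize(cv2.imread("pics/s2.png")[130:270,200:330],(240,258),interpolation=cv2.INTER_CUBIC);U=cv2.resize(cv2.imread("pics/t2.png")[150:280,310:430],(240,260),interpolation=cv2.INTER_CUBIC)
o=np.zeros((520,800,3),np.uint8);o[:,:560]=W;o[:258,560:]=T;o[260:,560:]=U;cv2.imwrite("pics/v4.png",o)
```

```text
clock 6.9667 tcp [ 484.3 -233.1  193.6] toolx yaw 163.62 F [-0.4 -0.1 -9. ] w 17.4
leg [482.4, -232.1, 194] 1 x [ 0.0021  0.0004 -0.0004]
top [] [(0.63, [423.0, 259.0]), (0.6, [432.0, 286.0]), (0.55, [305.0, 212.0]), (0.44, [387.0, 290.0])]
wrist [(0.73, [344.0, 203.0]), (0.73, [272.0, 198.0])] [(0.82, [512.0, 136.0]), (0.81, [346.0, 241.0]), (0.73, [277.0, 170.0]), (0.62, [354.0, 124.0]), (0.6, [9.0, 9.0]), (0.58, [49.0, 79.0])]
scene [] [(0.76, [221.0, 178.0]), (0.71, [271.0, 185.0]), (0.71, [338.0, 213.0]), (0.68, [281.0, 204.0]), (0.67, [219.0, 162.0]), (0.59, [280.0, 179.0])]
```

View pics/v4.png

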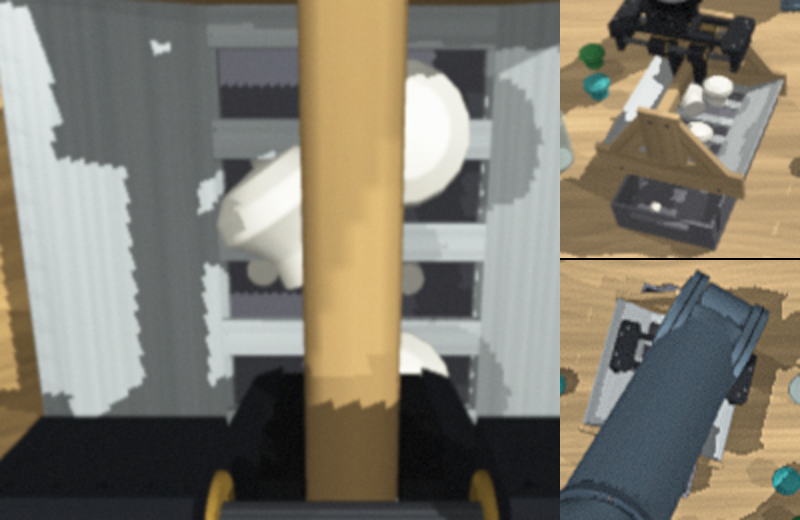

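The wrist crop shows the knobs at (270,210), (430,140) and (420,350). One of them has tipped over. Two cylinders can be seen down in the tub through the slots at (262,270) and (413,278), and none on the visible slats. A few more strokes should clear the ones I can't see.

Call:
apply_moves(steps=[[0.025,0,0,0],[0,0,0,0],[-0.027,0,0,0],[-0.027,0,0,0]])

```text
clock: 7.75
eef_pos: [509.9, -241.1, 193.6]
ee_rot: [0.143, 0.99, 0.0, -0.0]
ft_force: [1.0, -0.9, -6.6]
grip_width: 17.1
grip_force: 60.0
```

Call:
apply_moves(steps=[[0.027,0,0,0],[0.027,0,0,0],[-0.027,0,0,0],[-0.027,0,0,0]])

```text
clock: 8.08
eef_pos: [504.0, -239.3, 190.9]
ee_rot: [0.144, 0.99, 0.002, -0.006]
ft_force: [2.7, -0.6, -6.3]
grip_width: 17.3
grip_force: 60.0
```

Call:
apply_moves(steps=[[0.027,0,0,0],[0.027,0,0,0],[-0.027,0,0,0],[-0.027,0,0,0]])

```text
clock: 8.42
eef_pos: [504.2, -239.4, 191.0]
ee_rot: [0.144, 0.99, 0.002, -0.005]
ft_force: [2.5, -0.8, -4.8]
grip_width: 16.9
grip_force: 60.0
```

Call:
apply_moves(steps=[[0.029,0,0,0],[0,0,0,0],[0,0,0,0],[0,0,0,0]])

```text
clock: 8.75
eef_pos: [482.6, -232.8, 193.5]
ee_rot: [0.143, 0.99, 0.0, -0.0]
ft_force: [-1.0, 0.0, -6.2]
grip_width: 17.3
grip_force: 60.0
```

Run:
```python
from h import *
plan([[482.4,-232.1,290],[480,60,290],[505,240,290]])
a=save("wrist","w3.png"); s=save("scene","s3.png")
for c in("wrist","scene"):
  print(c,[(round(r["score"],2),np.round(r["uv"]).tolist()) for r in look_for(c,"cyl0")],[(round(r["score"],2),np.round(r["uv"]).tolist()) for r in look_for(c,"knob0")])
```

```text
clock 8.75 tcp [ 482.6 -232.8  193.5] toolx yaw 163.56 F [-1.   0.  -6.2] w 17.3
leg [482.4, -232.1, 290] 3 x [ 0.0002  0.0002 -0.0322]
leg [480, 60, 290] 7 x [0.0121 0.0399 0.    ]
leg [505, 240, 290] 5 x [0.0054 0.0359 0.    ]
wrist [(0.59, [273.0, 137.0]), (0.42, [342.0, 200.0])] [(0.96, [274.0, 196.0]), (0.95, [351.0, 129.0]), (0.82, [353.0, 230.0]), (0.68, [52.0, 81.0]), (0.64, [507.0, 136.0]), (0.57, [12.0, 10.0])]
scene [] [(0.72, [283.0, 183.0]), (0.72, [337.0, 212.0]), (0.7, [215.0, 158.0]), (0.68, [282.0, 202.0]), (0.48, [221.0, 180.0]), (0.46, [270.0, 187.0])]
```

Call:
apply_moves(steps=[[0,0,-0.02,0],[0,0,-0.03,0],[0,0,-0.025,0],[0,0,0,0],[0.004,0.015,0,0]])

```text
clock: 9.47
eef_pos: [483.8, -221.1, 269.8]
ee_rot: [0.145, 0.989, -0.002, 0.002]
ft_force: [-1.2, 0.8, -7.4]
grip_width: 17.7
grip_force: 60.0
```

Call:
apply_moves(steps=[[0.008,0.025,0,0],[0.01,0.03,0,0],[0.01,0.03,0,0],[0.01,0.03,0,0],[0.01,0.03,0,0]])

```text
clock: 9.88
eef_pos: [477.2, -63.2, 267.3]
ee_rot: [0.143, 0.99, 0.0, -0.001]
ft_force: [0.2, 0.1, -6.6]
grip_width: 17.4
grip_force: 60.0
```

Call:
apply_moves(steps=[[0.01,0.03,0,0],[0.01,0.03,0,0],[0.01,0.03,0,0],[0.006,0.02,0,0],[0,0.01,0,0]])

```text
clock: 10.3
eef_pos: [476.2, 64.5, 267.2]
ee_rot: [0.141, 0.99, 0.001, -0.001]
ft_force: [0.0, -0.5, -6.8]
grip_width: 17.2
grip_force: 60.0
```

Run:
```python
from h import *
plan([[509,240,269]],172)
s=save("scene","s4.png");a=save("top","t4.png")
for c in("scene","top"):
  print(c,[(round(r["score"],2),np.round(r["uv"]).tolist()) for r in look_for(c,"cyl0")])
o=np.hstack([cv2.resize(cv2.imread("pics/t4.png")[150:290,310:430],(400,467),interpolation=cv2.INTER_CUBIC),cv2.resize(cv2.imread("pics/s4.png")[130:270,210:330],(400,467),interpolation=cv2.INTER_CUBIC)]);cv2.imwrite("pics/v5.png",o)
```

```text
clock 10.3 tcp [476.2  64.5 267.2] toolx yaw 163.85 F [ 0.  -0.5 -6.8] w 17.2
turn -0.142
leg [509, 240, 269] 5 x [-0.0016  0.0357 -0.0003]
scene [(0.3, [273.0, 216.0])]
top []
```

View pics/v5.png

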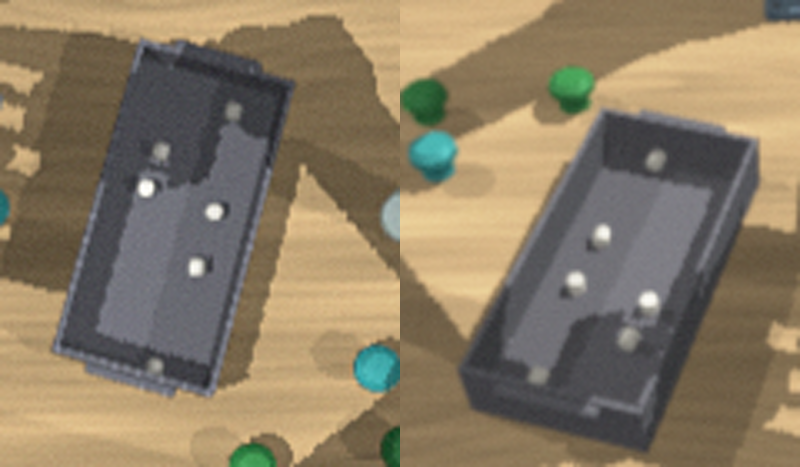

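All six cylinders lie in the tub: (233,112), (160,152), (146,187), (214,211), (196,267) and (155,367) in the left crop. Next I'll fit the tray and tub poses to the image edges.

```bash
cat > fit.py <<'E'
from h import *
from scipy.optimize import minimize
from scipy.ndimage import map_coordinates
MOD={c:optics.camera_model(c) for c in("top","scene")}
def pj(c,X):
    m=MOD[c]; f=200/np.tan(np.radians(m["fovy"])/2); C=X@np.array(m["R"]).T+np.array(m["t"]); s=C[:,:2]/C[:,2:]; s=s*(1+m["k1"]*(s**2).sum(1)[:,None]); return s*f+[m["cx"],m["cy"]]
def grad(fn):
    g=cv2.GaussianBlur(cv2.imread(fn).astype(np.float32),(0,0),1.0); return np.sqrt(sum(cv2.Sobel(g,cv2.CV_32F,a,1-a)**2 for a in(0,1)).sum(2))
def fit(files,rects,x0):
    G={c:grad(f) for c,f in files.items()}; t=np.linspace(-1,1,80)
    P=np.vstack([np.vstack([np.c_[t*a,0*t+s*b,0*t+z] for s in(-1,1)]+[np.c_[0*t+s*a,t*b,0*t+z] for s in(-1,1)]) for a,b,z in rects])
    def cost(p):
        c,s=np.cos(p[2]),np.sin(p[2]); X=np.c_[P[:,0]*c-P[:,1]*s+p[0],P[:,0]*s+P[:,1]*c+p[1],P[:,2]]
        return -sum(np.sqrt(map_coordinates(G[k],pj(k,X)[:,::-1].T,order=1)).mean() for k in G)
    best=min((cost(np.array(x0)+[a,b,w]),a,b,w) for a in range(-20,21,4) for b in range(-20,21,4) for w in np.radians([-6,-4,-2,0,2,4,6]))
    r=minimize(cost,np.array(x0)+best[1:],method="Nelder-Mead",options=dict(initial_simplex=np.array(x0)+best[1:]+np.array([[0,0,0],[3,0,0],[0,3,0],[0,0,.02]])))
    return r.x.round(3),np.degrees(r.x[2]).round(2),r.fun
if __name__=="__main__":
    tr=[(160,130,50),(150,120,50)]; tb=[(160,80,60),(154,74,60)]
    for fl in ({"top":"pics/top0.png","scene":"pics/sc0.png"},{"top":"pics/top0.png"},{"scene":"pics/sc0.png"}): print("tray",fit(fl,tr,[512,240,-.14]))
    for fl in ({"top":"pics/t4.png","scene":"pics/s4.png"},{"top":"pics/t4.png"},{"scene":"pics/s4.png"}): print("tub",fit(fl,tb,[480,-230,-.27]))
E
python3 fit.py
```

```text
tray (array([ 5.15158e+02,  2.43713e+02, -1.46000e-01]), np.float64(-8.36), np.float64(-24.741939544677734))
tray (array([ 5.15395e+02,  2.44239e+02, -1.43000e-01]), np.float64(-8.21), np.float64(-12.095747947692871))
tray (array([ 5.15064e+02,  2.43178e+02, -1.46000e-01]), np.float64(-8.36), np.float64(-12.713682174682617))
tub (array([ 4.79076e+02, -2.35705e+02, -2.96000e-01]), np.float64(-16.94), np.float64(-24.116008758544922))
tub (array([ 4.80393e+02, -2.35223e+02, -2.91000e-01]), np.float64(-16.68), np.float64(-11.825708389282227))
tub (array([ 4.77751e+02, -2.36936e+02, -3.08000e-01]), np.float64(-17.65), np.float64(-12.395668029785156))
```

Call:
apply_moves(steps=[[0,0,0,-0.068],[0,0,0,-0.068],[-0.001,0.02,0,0],[-0.0015,0.03,0,0],[-0.0015,0.035,0,0]])

```text
clock: 10.92
eef_pos: [495.0, 140.3, 268.4]
ee_rot: [0.079, 0.997, -0.001, 0.0]
ft_force: [1.4, -0.5, -6.2]
grip_width: 17.4
grip_force: 60.0
```

Call:
apply_moves(steps=[[-0.0015,0.035,0,0],[-0.001,0.03,0,0],[-0.001,0.02,0,0],[0,0.008,0,0],[0,0,0,0]])

```text
clock: 11.33
eef_pos: [512.1, 235.9, 267.9]
ee_rot: [0.075, 0.997, -0.0, -0.0]
ft_force: [-0.3, -0.2, -6.2]
grip_width: 17.1
grip_force: 60.0
```

Run:
```python
from h import *
plan([[515.2,243.7,180]],171.7)
```

```text
clock 11.3333 tcp [512.1 235.9 267.9] toolx yaw 171.4 F [-0.3 -0.2 -6.2] w 17.1
turn -0.005
leg [515.2, 243.7, 180] 3 x [-0.0006  0.0027  0.0293]
```

Call:
apply_moves(steps=[[-0.001,0.004,0.02,-0.005],[-0.001,0.004,0.03,0],[0,0,0.03,0],[0,0,0.008,0],[0,0,0,0]])

```text
clock: 11.75
eef_pos: [513.3, 239.3, 178.1]
ee_rot: [0.074, 0.997, -0.002, -0.002]
ft_force: [0.2, -0.1, -5.6]
grip_width: 17.2
grip_force: 60.0
```

Run:
```python
from h import *
plan([[515.2,243.7,120]],171.7)
s=save("scene","s5.png"); w=save("wrist","w5.png")
o=np.hstack([cv2.resize(cv2.imread("pics/s5.png")[120:290,360:520],(400,425),interpolation=cv2.INTER_CUBIC),cv2.resize(cv2.imread("pics/w5.png"),(400,250))[:, :]]) if 0 else None
cv2.imwrite("pics/v6.png",np.hstack([cv2.resize(cv2.imread("pics/s5.png")[130:290,370:510],(350,400),interpolation=cv2.INTER_CUBIC),cv2.imread("pics/w5.png")[:400,90:540]]))
```

```text
clock 11.75 tcp [513.3 239.3 178.1] toolx yaw 171.48 F [ 0.2 -0.1 -5.6] w 17.2
turn -0.004
leg [515.2, 243.7, 120] 2 x [-0.0007  0.0025  0.0291]
```

View pics/v6.png

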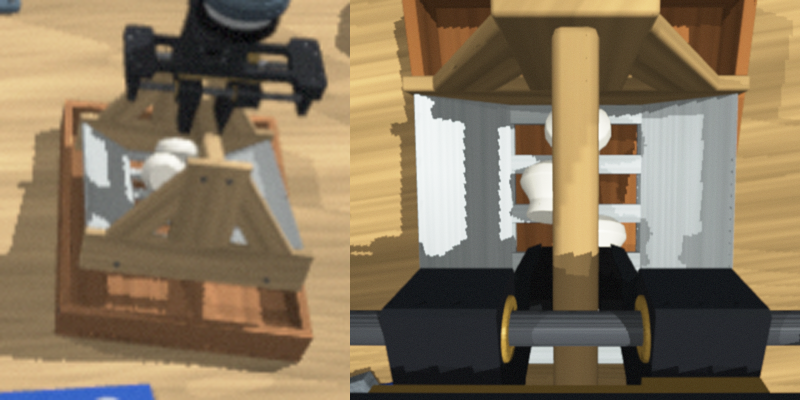

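The scene view shows the basket poised inside the tray walls, and the gables are solid at the bottom with sloping rafters. In the wrist view the end board (410–748, row 85) is centred between the tray walls, so I'll lower it.

Call:
apply_moves(steps=[[-0.001,0.003,0.01,-0.003],[-0.001,0.002,0.015,0],[0,0,0.015,0],[0,0,0.008,0],[0,0,0,0]])

```text
clock: 12.27
eef_pos: [526.1, 248.2, 136.9]
ee_rot: [0.072, 0.997, 0.003, 0.008]
ft_force: [8.3, -3.0, 9.8]
grip_width: 17.2
grip_force: 60.0
```

Run:
```python
from h import *
plan([[515.2,243.7,119.5]],171.7)
```

```text
clock 12.2667 tcp [526.1 248.2 136.9] toolx yaw 171.68 F [ 8.3 -3.   9.8] w 17.2
turn -0.0
leg [515.2, 243.7, 119.5] 1 x [ 0.0104 -0.0061  0.0172]
```

Call:
apply_moves(steps=[[0,0,0,0]])

```text
clock: 12.35
eef_pos: [525.4, 248.3, 137.4]
ee_rot: [0.072, 0.997, 0.003, 0.007]
ft_force: [7.0, -2.9, 9.3]
grip_width: 17.1
grip_force: 60.0
```

Run:
```python
from h import *
plan([[515.2,243.7,119.5]],171.7); s=env.observe(); print(s["joints"],s["torque"],s["qvel"])
s=save("scene","s7.png"); w=save("wrist","w7.png");t=save("top","t7.png")
cv2.imwrite("pics/v7.png",np.hstack([cv2.resize(cv2.imread("pics/s7.png")[130:290,370:510],(350,400),interpolation=cv2.INTER_CUBIC),cv2.imread("pics/w7.png")[:400,90:540]]))
```

```text
clock 12.35 tcp [525.4 248.3 137.4] toolx yaw 171.7 F [ 7.  -2.9  9.3] w 17.1
turn 0.0
leg [515.2, 243.7, 119.5] 1 x [ 0.0097 -0.0061  0.0177]
[-0.63203592  0.54295792  0.14811494  1.82444535 -0.10551623  0.76672092
  0.99600586] [-0.52811242 -1.22547092  0.05015217] [-0.00116789 -0.00614534 -0.00296995  0.00397628  0.00078095  0.00848975
 -0.0010611 ]
```

View pics/v7.png

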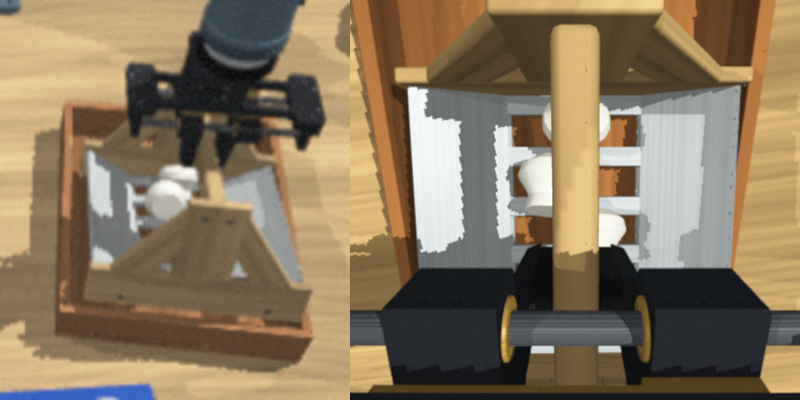

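Run:
```python
from h import *
c,s=np.cos(np.radians(-8.3)),np.sin(np.radians(-8.3))
def tray(p): d=p[:2]-[515.2,243.7]; return np.round([d[0]*c+d[1]*s,-d[0]*s+d[1]*c],1)
f=lambda p:(370+p[0]*.4,130+p[1]*.4)
for n,p,z in [("fr board low R",(306,318),27),("fr low L",(86,302),27),("fr top R",(309,290),77),("fr top L",(88,262),77),("gable top R",(253,207),174),("gable top L",(190,203),174)]:
    print(n,at("scene",f(p),z),tray(at("scene",f(p),z)))
print("tcp in tray",tray(np.array([525.4,248.3])))
g=lambda p:(90+p[0]-350,p[1])
for n,p,z in [("near top L",(395,68),77),("near top R",(753,68),77),("gable tL",(487,10),174),("gable tR",(660,10),174),("handle end",(577,25),170)]:
    q=at("wrist",g(p),z); print(n,q,tray(q))
```

```text
fr board low R [654.8 359.4  27. ] [121.4 134.6]
fr low L [630.8 126.6  27. ] [131.3 -99.2]
fr top R [652.  347.9  77. ] [120.3 122.9]
fr top L [612.6 124.4  77. ] [ 113.6 -104. ]
gable top R [617.4 273.  174. ] [96.9 43.7]
gable top L [611.1 212.3 174. ] [ 99.4 -17.2]
tcp in tray [9.4 6. ]
near top L [419.2 159.9  77. ] [-82.9 -96.8]
near top R [448.4 362.7  77. ] [-83.3 108.1]
gable tL [422.4 236.9 174. ] [-90.8 -20.1]
gable tR [429.4 286.5 174. ] [-91.1  30. ]
handle end [429.2 262.3 170. ] [-87.8   6. ]
```

The basket's +y edge (tray frame y about +122) is sitting on the +y wall. I'll lift it, shift it back and try again.

Call:
apply_moves(steps=[[0,0,-0.02,0],[0,0,-0.015,0],[0,0,0,0],[0,0,0,0],[0,0,0,0]])

```text
clock: 12.92
eef_pos: [517.4, 247.6, 167.1]
ee_rot: [0.071, 0.997, -0.0, -0.0]
ft_force: [-0.9, 0.3, -6.9]
grip_width: 17.4
grip_force: 60.0
```

Run:
```python
from h import *
plan([[515.2,243.7,119.5]],171.7)
w=save("wrist","w8.png"); plan([[515.2,243.7,119.5]],171.7)
r=outline_of("wrist","handle");
cv2.imwrite("pics/w8c.png",cv2.imread("pics/w8.png"))
```

```text
clock 12.9167 tcp [517.4 247.6 167.1] toolx yaw 171.83 F [-0.9  0.3 -6.9] w 17.4
turn 0.002
leg [515.2, 243.7, 119.5] 2 x [ 0.0008 -0.0021  0.0238]
clock 12.9667 tcp [517.1 247.5 166.7] toolx yaw 171.84 F [ 0.4  0.7 -7.7] w 17.2
turn 0.002
leg [515.2, 243.7, 119.5] 2 x [ 0.0006 -0.002   0.0236]
```

Call:
apply_moves(steps=[[0.001,-0.0042,0,0],[0,0,0.01,0],[0,0,0.01,0],[0,0,0.01,0],[0,0,0,0]])

```text
clock: 13.43
eef_pos: [517.4, 243.1, 136.2]
ee_rot: [0.072, 0.997, -0.0, 0.001]
ft_force: [1.0, -1.3, -1.6]
grip_width: 17.5
grip_force: 60.0
```

Call:
apply_moves(steps=[[0,0,0.008,0],[0,0,0.006,0],[0,0,0,0],[0,0,0,0]])

```text
clock: 13.77
eef_pos: [527.0, 241.9, 128.5]
ee_rot: [0.074, 0.997, 0.002, 0.01]
ft_force: [15.3, -8.3, 20.2]
grip_width: 17.3
grip_force: 60.0
```

Run:
```python
from h import *
plan([[515.2,243.7,119.5]],171.7)
```

```text
clock 13.7667 tcp [527.  241.9 128.5] toolx yaw 171.55 F [15.3 -8.3 20.2] w 17.3
turn -0.003
leg [515.2, 243.7, 119.5] 1 x [0.0121 0.0001 0.0088]
```

Call:
apply_moves(steps=[[0,0,-0.015,0],[0,0,-0.012,0],[0.004,-0.003,0,0.018],[0,0,0,0],[0,0,0,0]])

```text
clock: 14.18
eef_pos: [509.9, 241.1, 149.3]
ee_rot: [0.08, 0.997, -0.001, -0.001]
ft_force: [0.6, -0.7, -7.8]
grip_width: 17.1
grip_force: 60.0
```

Run:
```python
from h import *
plan([[515.2,243.7,119.5]],171.7)
w=save("wrist","w9.png"); s=save("scene","s9.png")
g=cv2.imread("pics/w9.png")[40:330,40:420]
h=cv2.resize(cv2.imread("pics/s9.png")[150:280,385:505],(370,400),interpolation=cv2.INTER_CUBIC)
o=np.zeros((400,760,3),np.uint8);o[:290,:380]=g;o[:,390:]=h;cv2.imwrite("pics/v8.png",o)
```

```text
clock 14.1833 tcp [509.9 241.1 149.3] toolx yaw 170.83 F [ 0.6 -0.7 -7.8] w 17.1
turn -0.015
leg [515.2, 243.7, 119.5] 1 x [-0.0049  0.0034  0.0297]
```

View pics/v8.png

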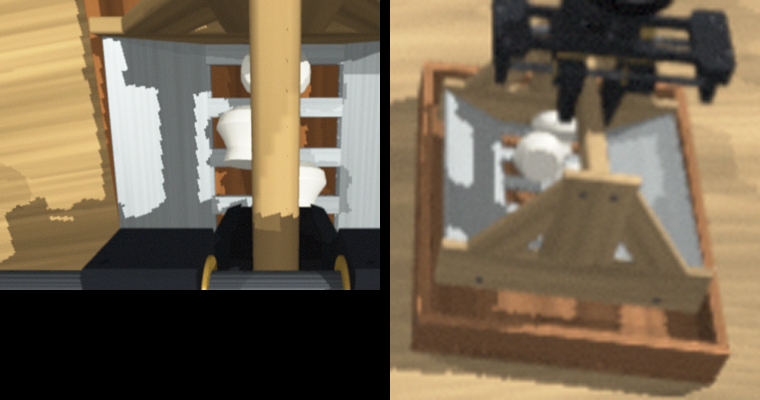

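Call:
apply_moves(steps=[[-0.002,0,0.008,0],[0,0,0.01,0],[0,0,0.008,0],[0,0,0,0]])

```text
clock: 14.62
eef_pos: [518.2, 240.4, 125.0]
ee_rot: [0.081, 0.997, 0.001, 0.004]
ft_force: [6.3, -2.7, 6.0]
grip_width: 17.5
grip_force: 60.0
```

Call:
apply_moves(steps=[[0,0,0.003,0],[0,0,0,0],[0,0,0,0]])

```text
clock: 14.87
eef_pos: [519.7, 240.2, 123.8]
ee_rot: [0.082, 0.997, 0.001, 0.005]
ft_force: [7.7, -3.7, 8.6]
grip_width: 17.0
grip_force: 60.0
```

Run:
```python
from h import *
plan([[515.2,243.7,119.5]],171.7); print(env.observe()["torque"])
```

```text
clock 14.8667 tcp [519.7 240.2 123.8] toolx yaw 170.64 F [ 7.7 -3.7  8.6] w 17.0
turn -0.018
leg [515.2, 243.7, 119.5] 1 x [0.005  0.0028 0.0042]
[-0.75903254 -1.23046063  0.08781079]
```

Call:
apply_moves(steps=[[0,0,0,0],[0,0,0,0],[0,0,0,0],[0,0,0,0]], gripper=-0.1)

```text
clock: 15.2
eef_pos: [513.0, 241.1, 121.0]
ee_rot: [0.08, 0.997, -0.0, -0.001]
ft_force: [-0.4, 0.6, 0.5]
grip_width: 39.6
grip_force: 0.0
```

Call:
apply_moves(steps=[[0,0,-0.02,0],[0,0,-0.04,0],[0,0,-0.04,0],[0,0,-0.04,0],[0,0,0,0]])

```text
clock: 15.62
eef_pos: [517.2, 242.9, 269.1]
ee_rot: [0.08, 0.997, 0.004, 0.005]
ft_force: [1.6, 1.0, -0.1]
grip_width: 39.4
grip_force: 0.0
```

Call:
apply_moves(steps=[[0.04,0,0,0],[0.04,0,0,0],[0.04,0,0,0],[0,0,0,0],[0,0,0,0]])

```text
clock: 16.03
eef_pos: [393.2, 260.9, 261.3]
ee_rot: [0.078, 0.997, 0.0, -0.0]
ft_force: [0.6, 0.5, 0.4]
grip_width: 39.5
grip_force: 0.0
```

Run:
```python
from h import *
plan([[515.2,243.7,250]],171.7)
s=save("scene","s10.png"); w=save("wrist","w10.png");t=save("top","t10.png")
h=cv2.resize(cv2.imread("pics/s10.png")[140:290,380:510],(346,400),interpolation=cv2.INTER_CUBIC)
k=cv2.resize(cv2.imread("pics/t10.png")[140:270,150:280],(400,400),interpolation=cv2.INTER_CUBIC)
cv2.imwrite("pics/v9.png",np.hstack([h,k]))
```

```text
clock 16.0333 tcp [393.2 260.9 261.3] toolx yaw 171.01 F [0.6 0.5 0.4] w 39.5
turn -0.012
leg [515.2, 243.7, 250] 4 x [-0.0308  0.0002  0.0028]
```

View pics/v9.png

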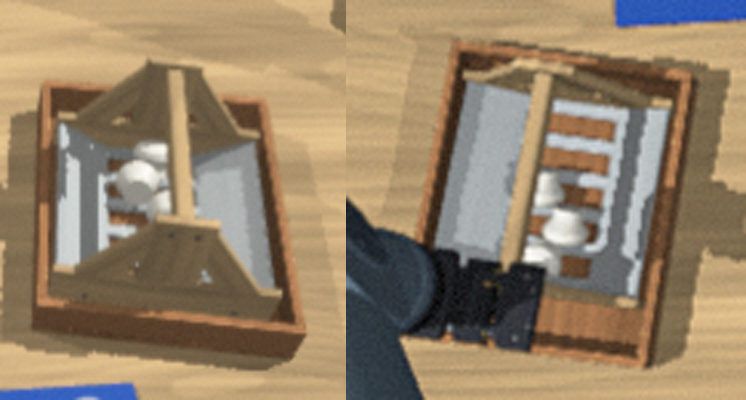

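The basket stands flat in the tray, close to the +x wall, with the three knobs inside: (140,180), (152,152) and (165,205) in the left crop. My picture views are used up, so from here I'll measure numerically.

```bash
cat > fitb.py <<'E'
from fit import *
def segs(S,n=60):
    t=np.linspace(0,1,n)[:,None]; return np.vstack([np.array(a)+(np.array(b)-np.array(a))*t for a,b in S])
def basket(files,x0,z0,g=29,span=16):
    S=[]
    for s in(-1,1):
        S+=[((-102,s*107,42),(102,s*107,42)),((-102,s*9,143),(102,s*9,143)),((112,s*112,50),(112,s*g,147)),((-112,s*112,50),(-112,s*g,147)),((s*112,-g,147),(s*112,g,147)),((-102,s*50,9),(102,s*50,9))]
    P=segs(S); G={c:grad(f) for c,f in files.items()}
    def cost(p):
        c,s=np.cos(p[2]),np.sin(p[2]); X=np.c_[P[:,0]*c-P[:,1]*s+p[0],P[:,0]*s+P[:,1]*c+p[1],P[:,2]+z0]
        return -sum(np.sqrt(map_coordinates(G[k],pj(k,X)[:,::-1].T,order=1)).mean() for k in G)
    R=range(-span,span+1,4)
    b=min((cost(np.array(x0)+[a,q,w]),a,q,w) for a in R for q in R for w in np.radians([-3,-1.5,0,1.5,3])); o=np.array(x0)+b[1:]
    r=minimize(cost,o,method="Nelder-Mead",options=dict(initial_simplex=o+np.array([[0,0,0],[3,0,0],[0,3,0],[0,0,.02]])))
    return r.x.round(3),np.degrees(r.x[2]).round(2),round(r.fun,2)
E
python3 - <<'E'
from fitb import *
for g in (24,29,34): print(g,basket({"top":"pics/top0.png","scene":"pics/sc0.png"},[482,-232,-.28],60,g))
for fl in ({"top":"pics/t10.png","scene":"pics/s10.png"},{"scene":"pics/s10.png"},{"top":"pics/t10.png"}): print(basket(fl,[528,242,-.15],10))
E
```

```text
24 (array([ 4.80563e+02, -2.36360e+02, -3.24000e-01]), np.float64(-18.58), np.float64(-27.44))
29 (array([ 4.80343e+02, -2.36474e+02, -3.26000e-01]), np.float64(-18.69), np.float64(-26.86))
34 (array([ 4.80173e+02, -2.36585e+02, -3.29000e-01]), np.float64(-18.87), np.float64(-26.35))
(array([ 5.45603e+02,  2.36466e+02, -1.57000e-01]), np.float64(-8.97), np.float64(-27.6))
(array([ 5.33856e+02,  2.37825e+02, -1.71000e-01]), np.float64(-9.79), np.float64(-14.09))
(array([ 5.48197e+02,  2.37191e+02, -1.53000e-01]), np.float64(-8.77), np.float64(-14.88))
```

Run:
```python
from h import *
plan([[631.5,124.5,200],[631.5,124.5,58]],81)
```

```text
clock 16.1833 tcp [396.3 259.9 261.5] toolx yaw 170.73 F [0.  0.3 0.5] w 39.5
turn 1.566
leg [631.5, 124.5, 200] 7 x [-0.0139  0.0362  0.0088]
leg [631.5, 124.5, 58] 4 x [-0.     -0.      0.0355]
```

Call:
apply_moves(steps=[[0,0,0,0.12],[0,0,0,0.12],[0,0,0,0.12],[0,0,0,0.12],[0,0,0,0.12]], gripper=0.3)

```text
clock: 16.6
eef_pos: [396.6, 259.7, 261.3]
ee_rot: [0.375, 0.927, -0.0, 0.0]
ft_force: [-0.2, -1.1, 0.3]
grip_width: 56.9
grip_force: 0.0
```

Call:
apply_moves(steps=[[0,0,0,0.12],[0,0,0,0.12],[0,0,0,0.12],[0,0,0,0.12],[0,0,0,0.12]])

```text
clock: 17.02
eef_pos: [396.6, 259.7, 261.4]
ee_rot: [0.632, 0.775, 0.0, 0.0]
ft_force: [0.7, 0.8, 0.5]
grip_width: 57.1
grip_force: 0.0
```

Call:
apply_moves(steps=[[0,0,0,0.12],[0,0,0,0.12],[0,0,0,0.12],[0,0,0,0],[0,0,0,0]])

```text
clock: 17.43
eef_pos: [396.1, 259.9, 261.4]
ee_rot: [0.757, 0.653, 0.0, 0.0]
ft_force: [0.2, 0.1, -0.1]
grip_width: 57.1
grip_force: 0.0
```

Run:
```python
from h import *
plan([[631.5,124.5,200],[631.5,124.5,58]],81)
```

```text
clock 17.4333 tcp [396.1 259.9 261.4] toolx yaw 81.54 F [ 0.2  0.1 -0.1] w 57.1
turn 0.009
leg [631.5, 124.5, 200] 7 x [-0.0138  0.0362  0.0088]
leg [631.5, 124.5, 58] 4 x [ 0.     -0.      0.0355]
```

Call:
apply_moves(steps=[[-0.0138,0.0362,0.0088,0.009],[-0.0138,0.0362,0.0088,0],[-0.0138,0.0362,0.0088,0],[-0.0138,0.0362,0.0088,0],[-0.0138,0.0362,0.0088,0]])

```text
clock: 17.85
eef_pos: [565.1, 162.2, 216.9]
ee_rot: [0.76, 0.65, 0.0, 0.0]
ft_force: [0.1, 1.2, -0.1]
grip_width: 57.1
grip_force: 0.0
```

Call:
apply_moves(steps=[[-0.0138,0.0362,0.0088,0],[-0.0138,0.0362,0.0088,0],[0,0,0,0],[0,0,0,0],[0,0,0,0]])

```text
clock: 18.27
eef_pos: [630.1, 124.9, 199.4]
ee_rot: [0.76, 0.649, -0.0, -0.0]
ft_force: [-0.1, 0.1, 0.2]
grip_width: 57.3
grip_force: 0.0
```

Run:
```python
from h import *
plan([[631.5,124.5,120],[631.5,124.5,58]],81)
w=save("wrist","w11.png")
import fitb
fitb.MOD["wrist"]=optics.camera_model("wrist")
for g in(24,29): print(fitb.basket({"wrist":"pics/w11.png","scene":"pics/s10.png"},[541,237,-.155],10,g),fitb.basket({"wrist":"pics/w11.png"},[541,237,-.155],10,g))
```

```text
clock 18.2667 tcp [630.1 124.9 199.4] toolx yaw 81.0 F [-0.1  0.1  0.2] w 57.3
turn -0.0
leg [631.5, 124.5, 120] 2 x [-0.0001  0.0008  0.0397]
leg [631.5, 124.5, 58] 2 x [0.    0.    0.031]
(array([ 5.26706e+02,  2.38508e+02, -1.56000e-01]), np.float64(-8.96), np.float64(-22.63)) (array([ 5.58470e+02,  2.33502e+02, -1.54000e-01]), np.float64(-8.83), np.float64(-8.71))
(array([ 5.35946e+02,  2.37075e+02, -1.61000e-01]), np.float64(-9.24), np.float64(-20.93)) (array([ 5.58492e+02,  2.33500e+02, -1.54000e-01]), np.float64(-8.81), np.float64(-8.7))
```

Call:
apply_moves(steps=[[0,0,0.035,0],[0,0,0.035,0],[0,0,0.03,0],[0,0,0.015,0],[0,0,0.01,0]])

```text
clock: 18.73
eef_pos: [628.2, 126.4, 73.1]
ee_rot: [0.76, 0.65, -0.001, -0.001]
ft_force: [-0.8, -0.3, 0.4]
grip_width: 57.2
grip_force: 0.0
```

Call:
apply_moves(steps=[[0,0,0.008,0],[0,0,0.007,0],[0,0,0,0],[0,0,0,0]])

```text
clock: 19.07
eef_pos: [630.7, 125.2, 60.7]
ee_rot: [0.761, 0.649, 0.001, 0.0]
ft_force: [0.2, 0.1, 0.6]
grip_width: 57.1
grip_force: 0.0
```

No contact on the way down. Closing on the gable.

Call:
apply_moves(steps=[[0,0,0.002,0],[0,0,0,0],[0,0,0,0],[0,0,0,0],[0,0,0,0]], gripper=-1, force=40)

```text
clock: 19.48
eef_pos: [628.5, 125.6, 57.9]
ee_rot: [0.761, 0.649, -0.001, -0.002]
ft_force: [-6.8, 1.8, 6.0]
grip_width: 26.2
grip_force: 3.4
```

Call:
apply_moves(steps=[[0,0,0,0],[0,0,0,0],[0,0,0,0],[0,0,0,0]])

```text
clock: 19.82
eef_pos: [628.0, 126.3, 57.7]
ee_rot: [0.761, 0.649, -0.001, -0.002]
ft_force: [-5.7, 2.0, 4.6]
grip_width: 8.9
grip_force: 39.9
```

Call:
apply_moves(steps=[[0.004,0,-0.012,0],[0.005,0,-0.012,0],[0.006,0,-0.012,0],[0,0,0,0],[0,0,0,0]])

```text
clock: 20.23
eef_pos: [633.7, 139.3, 95.4]
ee_rot: [0.761, 0.649, 0.001, 0.001]
ft_force: [-0.9, -3.7, -4.0]
grip_width: 9.0
grip_force: 41.4
```

```bash
cat >> fitb.py <<'E'
def basket6(files,x0,g=24,free=(0,1,2,3,4,5),big=1):
    "pose [x,y,z of basket origin, yaw, tilt about x (+ lowers... right-hand), pitch]; fit to edges"
    from scipy.optimize import differential_evolution
    S=[]
    for s in(-1,1):
        S+=[((-102,s*107,42),(102,s*107,42)),((-102,s*9,143),(102,s*9,143)),((112,s*112,50),(112,s*g,147)),((-112,s*112,50),(-112,s*g,147)),((s*112,-g,147),(s*112,g,147)),((112,s*112,0),(112,s*112,50))]
    S+=[((112,-112,0),(112,112,0))]
    P=segs(S); G={c:grad(f) for c,f in files.items()}
    def cost(p):
        X=Ro.from_euler("ZXY",p[3:]).apply(P)+p[:3]
        return -sum(np.sqrt(map_coordinates(G[k],pj(k,X)[:,::-1].T,order=1)).mean() for k in G)
    w=np.array([20,20,20,.06,.3,.1])*big
    r=differential_evolution(cost,list(zip(np.array(x0)-w,np.array(x0)+w)),seed=1,maxiter=80,popsize=12)
    return r.x[:3].round(1),np.degrees(r.x[3:]).round(1),round(r.fun,2)
E
python3 - <<'E'
from fitb import *
plan([[631.5,124.5,120]]); print(env.observe()["torque"],env.observe()["grip_force"])
save("scene","s12.png"); print(basket6({"scene":"pics/s12.png"},[541,237,25,-.155,-.1,0]))
E
```

```text
clock 20.2333 tcp [633.7 139.3  95.4] toolx yaw 80.92 F [-0.9 -3.7 -4. ] w 9.0
leg [631.5, 124.5, 120] 1 x [-0.015   0.0002 -0.0246]
[-0.96080029 -0.04860164  0.38258957] 41.41312568550347
(array([533.6, 250. ,  17.2]), array([-10.6,  -3.1,  -5.7]), np.float32(-12.02))
```

Call:
apply_moves(steps=[[0.012,0,0,0],[0.012,0,-0.01,0],[0.01,0,-0.01,0],[0.009,0,-0.009,0],[0.009,0,-0.01,0]], force=55)

```text
clock: 20.7
eef_pos: [642.3, 156.8, 134.3]
ee_rot: [0.767, 0.641, -0.015, 0.014]
ft_force: [-9.5, -67.5, 24.9]
grip_width: 9.0
grip_force: 60.6
```

Call:
apply_moves(steps=[[0.009,0,-0.009,0],[0.009,0,-0.009,0],[0,0,0,0],[0,0,0,0]])

```text
clock: 21.03
eef_pos: [651.4, 175.3, 157.8]
ee_rot: [0.768, 0.641, -0.008, 0.017]
ft_force: [-7.3, -61.7, 36.1]
grip_width: 10.3
grip_force: 57.8
```

Run:
```python
from fitb import *
plan([[631.5,124.5,120]]); print(env.observe()["torque"],env.observe()["grip_force"])
save("scene","s13.png"); print(basket6({"scene":"pics/s13.png"},[541,240,50,-.155,-.35,-.05],big=1.3))
```

```text
clock 21.0333 tcp [651.4 175.3 157.8] toolx yaw 79.68 F [ -7.3 -61.7  36.1] w 10.3
leg [631.5, 124.5, 120] 2 x [-0.0261 -0.0056  0.0197]
[-13.50598369   1.33980176   0.67571161] 57.769847313848004
(array([518.5, 249. ,  30.6]), array([-13.3, -33.5, -10.2]), np.float64(-11.59))
```

Call:
apply_moves(steps=[[-0.012,0,0,0],[0,0,-0.01,0],[0.004,0,-0.01,0],[0.006,0,-0.01,0],[0,0,0,0]])

```text
clock: 21.5
eef_pos: [646.5, 197.1, 185.5]
ee_rot: [0.763, 0.646, -0.002, 0.006]
ft_force: [-5.9, -22.3, 17.7]
grip_width: 9.0
grip_force: 54.6
```

Run:
```python
from fitb import *
plan([[631.5,124.5,120]]); print(env.observe()["torque"],env.observe()["grip_force"])
save("scene","s14.png"); print(basket6({"scene":"pics/s14.png"},[525,245,55,-.18,-.6,-.1],big=1.3))
print([np.round(r["uv"]).tolist()+[round(r["score"],2)] for r in look_for("scene","knob0")])
```

```text
clock 21.5 tcp [646.5 197.1 185.5] toolx yaw 80.54 F [ -5.9 -22.3  17.7] w 9.0
leg [631.5, 124.5, 120] 2 x [-0.0367 -0.0016  0.0331]
[-5.02255946  1.27858006  0.44987212] 54.64767150129774
(array([521.8, 251.3,  52. ]), array([-11.8, -44.7, -11.2]), np.float64(-12.23))
[[336.0, 212.0, 0.69], [220.0, 180.0, 0.63], [476.0, 214.0, 0.58], [217.0, 159.0, 0.53], [261.0, 158.0, 0.45]]
```

```bash
cat >> fitb.py <<'E'
def held(files,G0,g=24,tilt=(-90,0)):
    "fit with the gripped gable point known: local (107,py,pz) at world G0"
    from scipy.optimize import differential_evolution
    S=[]
    for s in(-1,1):
        S+=[((-102,s*107,42),(102,s*107,42)),((-102,s*9,143),(102,s*9,143)),((112,s*112,50),(112,s*g,147)),((-112,s*112,50),(-112,s*g,147)),((s*112,-g,147),(s*112,g,147)),((112,s*112,0),(112,s*112,50))]
    S+=[((112,-112,0),(112,112,0))]
    P=segs(S); G={c:grad(f) for c,f in files.items()}
    def pose_(p):
        R=Ro.from_euler("ZYX",p[:3]); return R,G0-R.apply([107,p[3],p[4]])
    def cost(p):
        R,o=pose_(p); X=R.apply(P)+o
        low=min((R.apply([[s*107,112,0],[s*107,-112,0]])+o)[:,2].min() for s in(-1,1))
        return -sum(np.sqrt(map_coordinates(G[k],pj(k,X)[:,::-1].T,order=1)).mean() for k in G)+.05*max(0,5-low)
    r=differential_evolution(cost,[(-.35,0),(-.3,.15),tuple(np.radians(tilt)),(-108,-80),(52,76)],seed=2,maxiter=120,popsize=14)
    R,o=pose_(r.x); c=R.apply([[107,112,0],[-107,112,0],[0,107,42]])+o
    return "yaw,pitch,tilt",np.degrees(r.x[:3]).round(1),"P",r.x[3:].round(0),"o",o.round(0),"A,B,lip",c.round(0).tolist(),round(r.fun,2)
E
python3 - <<'E'
from fitb import *
s,p,R=pose(); G0=p-19*R[:,2]*1
print(G0); save("top","t14.png")
for fl in ({"scene":"pics/s14.png"},{"scene":"pics/s14.png","top":"pics/t14.png"}): print(*held(fl,G0))
E
```

```text
[645.90091686 196.36196988 203.43447053]
yaw,pitch,tilt [ -3.9  -6.6 -40.8] P [-89.  56.] o [553. 233.  91.] A,B,lip [[674.0, 310.0, 31.0], [462.0, 324.0, 6.0], [565.0, 341.0, 53.0]] -11.45
yaw,pitch,tilt [ -1.9   3.9 -88.4] P [-84.  76.] o [531. 127. 125.] A,B,lip [[630.0, 127.0, 6.0], [417.0, 134.0, 21.0], [525.0, 172.0, 19.0]] -21.0
```

Call:
apply_moves(steps=[[-0.015,0,0,0],[-0.02,0,-0.005,0],[-0.025,0,0,0],[-0.02,0,0,0],[-0.02,0,0,0]])

```text
clock: 22.07
eef_pos: [626.7, 108.7, 185.4]
ee_rot: [0.761, 0.649, 0.0, -0.001]
ft_force: [-0.5, 1.5, -5.1]
grip_width: 8.7
grip_force: 55.9
```

Call:
apply_moves(steps=[[-0.01,0,0,0],[0,0,0,0],[0,0,0,0]])

```text
clock: 22.32
eef_pos: [626.5, 98.5, 186.1]
ee_rot: [0.761, 0.648, 0.0, 0.0]
ft_force: [0.2, -0.3, -3.2]
grip_width: 8.5
grip_force: 55.5
```

Run:
```python
from fitb import *
s,p,R=pose(); G0=p-19*R[:,2]
print(G0,s["ft_force"],s["torque"],s["grip_width"]); save("scene","s15.png"); save("top","t15.png")
print(*held({"scene":"pics/s15.png"},G0,tilt=(-70,-10)))
for c in("scene","top"): print([np.round(r["uv"]).tolist()+[round(r["score"],2)] for r in look_for(c,"knob0")])
for c in("scene","top"): print([np.round(r["uv"]).tolist()+[round(r["score"],2)] for r in look_for(c,"handle")])
```

```text
[626.4610008   98.53909423 205.11622055] [ 0.23791448 -0.28297499 -3.1921823 ] [-0.69945045 -0.03809324  0.22615501] 8.503527030140868
yaw,pitch,tilt [ -8.3  -7.5 -36.2] P [-90.  62.] o [540. 148.  89.] A,B,lip [[667.0, 221.0, 37.0], [457.0, 251.0, 9.0], [560.0, 257.0, 59.0]] -12.28
[[336.0, 211.0, 0.77], [221.0, 175.0, 0.75], [216.0, 160.0, 0.74], [424.0, 191.0, 0.64], [463.0, 247.0, 0.57], [470.0, 208.0, 0.55], [262.0, 160.0, 0.49]]
[[422.0, 258.0, 0.68], [387.0, 288.0, 0.63], [307.0, 212.0, 0.48], [430.0, 285.0, 0.46]]
[[439.0, 218.0, 0.56]]
[[250.0, 212.0, 0.71]]
```

Call:
apply_moves(steps=[[0,0,0,0],[0,0,0,0],[0,0,0,0],[0,0,0,0]], force=15)

```text
clock: 22.95
eef_pos: [626.0, 98.7, 185.9]
ee_rot: [0.761, 0.649, 0.0, -0.0]
ft_force: [-0.1, -0.3, -2.9]
grip_width: 9.6
grip_force: 15.0
```

```bash
cat > chk.py <<'E'
from fitb import *
import sys
n=sys.argv[1]; lo,hi=float(sys.argv[2]),float(sys.argv[3])
s,p,R=pose(); G0=p-19*R[:,2]
print(s["clock"],G0.round(1),s["ft_force"].round(1),s["torque"].round(2),s["grip_width"]); save("scene",n+".png")
print(*held({"scene":"pics/"+n+".png"},G0,tilt=(lo,hi)))
print([np.round(r["uv"]).tolist()+[round(r["score"],2)]+at("scene",r["uv"],30)[:2].tolist() for r in look_for("scene","knob0") if r["uv"][0]>350])
E
python3 chk.py s16 -85 -20
```

```text
22.95 [626.   98.7 204.9] [-0.1 -0.3 -2.9] [-0.08  0.07  0.1 ] 9.6052063869404
yaw,pitch,tilt [-10.   -7.3 -35.8] P [-89.  64.] o [540. 149.  88.] A,B,lip [[669.0, 218.0, 37.0], [460.0, 255.0, 10.0], [563.0, 258.0, 60.0]] -12.2
[[438.0, 215.0, 0.65, 511.8, 242.8], [439.0, 202.0, 0.64, 460.8, 254.5], [467.0, 194.0, 0.61, 431.8, 346.4], [469.0, 232.0, 0.43, 571.3, 318.5]]
```

Call:
apply_moves(steps=[[0,0,-0.008,0],[0.005,0,-0.008,0],[0.005,0,-0.005,0],[0,0,0,0],[0,0,0,0]], force=8)

```text
clock: 23.47
eef_pos: [628.2, 108.7, 207.7]
ee_rot: [0.761, 0.649, 0.001, 0.001]
ft_force: [-0.6, 0.5, -3.5]
grip_width: 10.4
grip_force: 8.2
```

```bash
python3 chk.py s17 -85 -20
```

```text
23.4667 [628.2 108.7 226.7] [-0.6  0.5 -3.5] [-0.07  0.18  0.15] 10.392376152685767
yaw,pitch,tilt [ -8.9 -17.  -27.7] P [-98.  76.] o [568. 170.  87.] A,B,lip [[699.0, 250.0, 69.0], [497.0, 282.0, 6.0], [589.0, 283.0, 75.0]] -11.22
[[469.0, 192.0, 0.53, 420.9, 355.9]]
```

Call:
apply_moves(steps=[[0,0,0.01,0],[-0.003,0,0.015,0],[-0.004,0,0.015,0],[-0.005,0,0.015,0],[0,0,0,0]], force=20)

```text
clock: 23.98
eef_pos: [626.6, 89.5, 150.9]
ee_rot: [0.763, 0.647, -0.001, 0.003]
ft_force: [0.7, -6.1, 4.0]
grip_width: 9.5
grip_force: 20.0
```

```bash
python3 chk.py s18 -70 -5
```

```text
23.9833 [626.6  89.6 169.9] [ 0.7 -6.1  4. ] [-1.21 -0.16  0.24] 9.500864398820973
yaw,pitch,tilt [ -7.1  -1.3 -32.7] P [-85.  64.] o [527. 140.  68.] A,B,lip [[646.0, 220.0, 10.0], [434.0, 246.0, 5.0], [542.0, 251.0, 45.0]] -13.89
[[466.0, 234.0, 0.63, 580.1, 307.0], [454.0, 216.0, 0.6, 514.9, 287.1]]
```

Call:
apply_moves(steps=[[-0.008,0,0.008,0],[-0.009,0,0.008,0],[-0.009,0,0.008,0],[-0.008,0,0.007,0],[0,0,0,0]], force=12)

```text
clock: 24.5
eef_pos: [618.2, 60.4, 118.5]
ee_rot: [0.762, 0.648, -0.002, -0.001]
ft_force: [-1.2, -1.4, -1.6]
grip_width: 9.9
grip_force: 12.0
```

```bash
python3 chk.py s19 -50 -5
```

```text
24.5 [618.3  60.5 137.5] [-1.2 -1.4 -1.6] [-0.24  0.18  0.12] 9.926207569828028
yaw,pitch,tilt [ -8.5  -1.5 -18. ] P [-86.  69.] o [524. 136.  43.] A,B,lip [[646.0, 225.0, 11.0], [435.0, 257.0, 6.0], [541.0, 249.0, 50.0]] -13.61
[[471.0, 191.0, 0.75, 416.5, 362.5], [466.0, 235.0, 0.65, 583.5, 306.7]]
```

Call:
apply_moves(steps=[[0,0,0,0],[0,0,0,0],[0,0,0,0]], gripper=0)

```text
clock: 24.85
eef_pos: [620.9, 63.6, 121.6]
ee_rot: [0.761, 0.649, 0.001, 0.0]
ft_force: [0.1, 0.7, -0.0]
grip_width: 27.4
grip_force: 0.0
```

Call:
apply_moves(steps=[[0,0,-0.025,0],[0,0,-0.04,0],[0,0,-0.04,-0.12],[0,0,-0.02,-0.12],[0,0,0,-0.12]], gripper=0.2)

```text
clock: 25.27
eef_pos: [623.8, 63.2, 252.4]
ee_rot: [0.63, 0.776, 0.004, 0.004]
ft_force: [0.5, -0.2, 0.6]
grip_width: 53.0
grip_force: 0.0
```

Call:
apply_moves(steps=[[0,0,0,-0.12],[0,0,0,-0.12],[0,0,0,-0.12],[0,0,0,-0.12],[0,0,0,-0.12]])

```text
clock: 25.68
eef_pos: [620.6, 63.2, 246.6]
ee_rot: [0.373, 0.928, 0.0, 0.0]
ft_force: [-0.4, -0.4, -0.8]
grip_width: 52.9
grip_force: 0.0
```

Call:
apply_moves(steps=[[0,0,0,-0.12],[0,0,0,-0.12],[0,0,0,-0.12],[0,0,0,-0.12],[0,0,0,-0.12]])

```text
clock: 26.1
eef_pos: [620.6, 63.1, 246.5]
ee_rot: [0.082, 0.997, 0.0, 0.001]
ft_force: [0.4, 0.1, 0.2]
grip_width: 53.0
grip_force: 0.0
```

Run:
```python
from fitb import *
plan([[511,55.5,180],[511,55.5,100]],171.5)
save("scene","s20.png")
print(basket6({"scene":"pics/s20.png"},[524,136,43,-.148,-.314,0],big=.6))
print([np.round(r["uv"]).tolist()+[round(r["score"],2)] for r in look_for("scene","knob0") if r["uv"][0]>350])
```

```text
clock 26.1 tcp [620.6  63.1 246.5] toolx yaw 170.63 F [0.4 0.1 0.2] w 53.0
turn -0.015
leg [511, 55.5, 180] 3 x [ 0.0358 -0.0079  0.0221]
leg [511, 55.5, 100] 2 x [ 0.   -0.    0.04]
(array([515.4, 142.4,  31.3]), array([ -9.9, -17.4,  -0.8]), np.float64(-13.41))
[[464.0, 234.0, 0.79], [449.0, 220.0, 0.78], [468.0, 193.0, 0.64], [414.0, 300.0, 0.48]]
```

Call:
apply_moves(steps=[[0.0358,-0.0079,0.015,-0.015],[0.0358,-0.0079,0.02,0],[0.0358,-0.0079,0.02,0],[0,0,0.01,0],[0,0,0,0]])

```text
clock: 26.62
eef_pos: [507.0, 56.1, 179.0]
ee_rot: [0.079, 0.997, -0.001, -0.003]
ft_force: [0.1, 0.1, -0.0]
grip_width: 52.6
grip_force: 0.0
```

Call:
apply_moves(steps=[[0,0,0.02,0],[0,0,0.02,0],[0,0,0.015,0],[0,0,0,0],[0,0,0,0]])

```text
clock: 27.03
eef_pos: [512.2, 56.7, 126.6]
ee_rot: [0.078, 0.997, 0.0, 0.001]
ft_force: [0.7, 0.8, 0.1]
grip_width: 52.9
grip_force: 0.0
```

Run:
```python
from h import *
plan([[511,55.5,100]],171.5)
```

```text
clock 27.0333 tcp [512.2  56.7 126.6] toolx yaw 171.03 F [0.7 0.8 0.1] w 52.9
turn -0.008
leg [511, 55.5, 100] 1 x [ 0.001  -0.0014  0.0266]
```

Call:
apply_moves(steps=[[0.001,0,0.012,-0.008],[0,0,0.008,0],[0,0,0.005,0],[0,0,0,0]])

```text
clock: 27.37
eef_pos: [509.8, 56.6, 100.8]
ee_rot: [0.074, 0.997, -0.0, -0.0]
ft_force: [-0.0, 0.2, 0.3]
grip_width: 52.8
grip_force: 0.0
```

Call:
apply_moves(steps=[[0,0,0,0],[0,0,0,0],[0,0,0,0],[0,0,0,0],[0,0,0,0]], gripper=-1, force=15)

```text
clock: 27.78
eef_pos: [509.9, 56.6, 101.3]
ee_rot: [0.073, 0.997, 0.0, 0.0]
ft_force: [-0.5, -0.5, -0.1]
grip_width: 21.9
grip_force: 0.0
```

Run:
```python
from fitb import *
plan([[511,55.5,100]],171.5); save("scene","s21.png")
print(basket6({"scene":"pics/s21.png"},[520,139,43,-.148,-.314,0],big=.6))
```

```text
clock 27.7833 tcp [509.9  56.6 101.3] toolx yaw 171.59 F [-0.5 -0.5 -0.1] w 21.9
turn 0.001
leg [511, 55.5, 100] 1 x [-0.0013 -0.0009  0.0013]
(array([519.3, 139.8,  32.2]), array([ -9.6, -17.6,  -2.1]), np.float64(-14.3))
```

Call:
apply_moves(steps=[[0,0,0,0],[0,0,0,0],[0,0,0,0]])

```text
clock: 28.08
eef_pos: [509.7, 56.4, 101.0]
ee_rot: [0.073, 0.997, -0.0, 0.0]
ft_force: [-0.4, -1.3, -0.3]
grip_width: 15.8
grip_force: 13.4
```

Call:
apply_moves(steps=[[0,0,0,0],[0,0,0,0]], force=40)

```text
clock: 28.25
eef_pos: [509.8, 56.5, 101.1]
ee_rot: [0.074, 0.997, 0.0, 0.0]
ft_force: [-1.0, -1.3, 2.1]
grip_width: 14.3
grip_force: 35.8
```

Call:
apply_moves(steps=[[0,0.004,-0.008,0],[0,0.006,-0.01,0],[0,0.006,-0.01,0],[0,0,0,0]])

```text
clock: 28.58
eef_pos: [513.3, 74.3, 131.7]
ee_rot: [0.072, 0.997, 0.001, 0.001]
ft_force: [-1.9, -2.5, 1.4]
grip_width: 11.0
grip_force: 36.0
```

```bash
cat > chk2.py <<'E'
from fitb import *
import sys
n=sys.argv[1]; th=np.radians(float(sys.argv[2]))
s,p,R=pose(); print(s["clock"],p.round(1),s["ft_force"].round(1),s["torque"].round(2),round(s["grip_width"],1),s["grip_force"])
save("scene",n+".png"); y=143+ (137-143)
E0=np.array([519+18,250.])  # E mid on floor
o=[519+ (0),250-112*np.cos(th),10+112*np.sin(th)-8]
print(basket6({"scene":"pics/"+n+".png"},[*o,-.155,-th,0],big=1.))
print([np.round(r["uv"]).tolist()+[round(r["score"],2)] for r in look_for("scene","knob0") if r["uv"][0]>350])
E
python3 chk2.py s22 28
```

```text
28.5833 [513.3  74.3 131.7] [-1.9 -2.5  1.4] [-0.01  0.15 -0.01] 11.0 36.01472407579422
(array([525.1, 138.5,  59.9]), array([ -9.3, -30.6,  -2.1]), np.float64(-14.11))
[[451.0, 220.0, 0.7], [465.0, 234.0, 0.57], [469.0, 194.0, 0.48]]
```

Call:
apply_moves(steps=[[0,0.009,-0.009,0],[0,0.009,-0.009,0],[0,0.01,-0.009,0],[0,0.01,-0.008,0],[0,0,0,0]])

```text
clock: 29.1
eef_pos: [518.9, 109.3, 166.8]
ee_rot: [0.074, 0.997, -0.001, 0.001]
ft_force: [-1.2, -9.4, 10.4]
grip_width: 7.1
grip_force: 36.6
```

```bash
python3 chk2.py s23 43
```

```text
29.1 [518.9 109.3 166.8] [-1.2 -9.4 10.4] [-1.46  0.26  0.02] 7.1 36.573266722261906
(array([515.6, 167.2,  64.9]), array([ -8.9, -40. ,  -0.8]), np.float32(-13.41))
[[468.0, 194.0, 0.5], [470.0, 237.0, 0.39]]
```

Call:
apply_moves(steps=[[0,0.006,-0.01,0],[0,0.008,-0.009,0],[0,0.009,-0.008,0],[0,0.01,-0.007,0],[0,0,0,0]])

```text
clock: 29.62
eef_pos: [523.1, 146.8, 200.0]
ee_rot: [0.071, 0.997, 0.001, 0.001]
ft_force: [-1.5, -1.0, 5.0]
grip_width: 3.6
grip_force: 38.8
```

```bash
python3 chk2.py s24 55
```

```text
29.6167 [523.1 146.8 200. ] [-1.5 -1.   5. ] [-0.04  0.23 -0.05] 3.6 38.83857887238264
(array([499.1, 197.3,  89.4]), array([ -5.6, -37.9,  -5.1]), np.float32(-12.15))
[]
```

Call:
apply_moves(steps=[[0,0.006,-0.005,0],[0,0.008,-0.005,0],[0,0,0,0],[0,0,0,0]], force=50)

```text
clock: 30.05
eef_pos: [523.9, 156.8, 207.7]
ee_rot: [0.073, 0.997, -0.0, -0.001]
ft_force: [0.0, -0.6, -3.3]
grip_width: 3.4
grip_force: 50.0
```

Run:
```python
from fitb import *
s,p,R=pose(); print(s["clock"],p.round(1),s["ft_force"].round(1),s["torque"].round(2),s["grip_width"]) 
save("scene","s25.png");save("top","t25.png");save("wrist","w25.png")
for c in("scene","top","wrist"):
  print(c,[np.round(r["uv"]).tolist()+[round(r["score"],2)]+at(c,r["uv"],35)[:2].tolist() for r in look_for(c,"knob0")])
  print([np.round(r["uv"]).tolist()+[round(r["score"],2)] for r in look_for(c,"handle")])
print(basket6({"scene":"pics/s25.png"},[519,190,102,-.15,-1.02,0],big=1))
```

```text
30.05 [523.9 156.8 207.7] [ 0.  -0.6 -3.3] [-0.14  0.19 -0.02] 3.437484975312032
scene [[217.0, 160.0, 0.63, 263.9, -448.5], [223.0, 178.0, 0.53, 350.1, -415.9], [337.0, 212.0, 0.5, 495.1, -54.4], [260.0, 159.0, 0.49, 264.0, -305.4]]
[[444.0, 209.0, 0.87]]
top [[420.0, 260.0, 0.72, 326.5, -420.9], [433.0, 284.0, 0.69, 248.8, -457.5], [305.0, 214.0, 0.66, 482.1, -48.7], [386.0, 291.0, 0.51, 229.7, -305.9]]
[[234.0, 166.0, 0.78]]
wrist [[450.0, 172.0, 0.9, 533.5, 286.3], [109.0, 176.0, 0.7, 489.0, -41.4], [466.0, 215.0, 0.57, 580.1, 300.3]]
[[418.0, 120.0, 0.81]]
(array([502.5, 198.8, 100.3]), array([ -5.3, -42.5,  -0.2]), np.float32(-12.09))
```

Call:
apply_moves(steps=[[0.012,0,-0.004,0],[-0.012,0.008,0,0],[-0.012,0,-0.002,0],[0.012,0.004,0,0],[0,0,0,0]])

```text
clock: 30.92
eef_pos: [524.8, 169.0, 215.2]
ee_rot: [0.073, 0.997, 0.0, -0.0]
ft_force: [-7.5, -3.4, 9.3]
grip_width: 3.9
grip_force: 50.0
```

Call:
apply_moves(steps=[[0,-0.015,0,0],[0,0.015,0,0],[0,-0.015,0,0],[0,0.015,0,0],[0,0,0,0]])

```text
clock: 31.33
eef_pos: [523.6, 167.6, 217.3]
ee_rot: [0.073, 0.997, -0.001, -0.003]
ft_force: [-19.6, -10.4, 37.7]
grip_width: 3.4
grip_force: 50.9
```

Run:
```python
from fitb import *
s,p,R=pose(); print(s["clock"],p.round(1),s["ft_force"].round(1),s["torque"].round(2),s["grip_width"]) 
save("scene","s26.png");save("wrist","w26.png")
for c in("scene","wrist"):
  print(c,[np.round(r["uv"]).tolist()+[round(r["score"],2)]+at(c,r["uv"],35)[:2].tolist() for r in look_for(c,"knob0")])
im=cv2.imread("pics/w26.png"); hsv=cv2.cvtColor(im,cv2.COLOR_BGR2HSV); m=((hsv[...,1]<35)&(hsv[...,2]>170)).astype(np.uint8)
n,l,st,ce=cv2.connectedComponentsWithStats(m)
for i in range(1,n):
    if st[i,4]>60: print(st[i],ce[i].round(),at("wrist",ce[i],35))
```

```text
31.3333 [523.6 167.6 217.3] [-19.6 -10.4  37.7] [-2.56  4.2   0.  ] 3.364705679303746
scene [[339.0, 211.0, 0.63, 492.2, -47.5], [218.0, 160.0, 0.59, 266.4, -444.4], [224.0, 177.0, 0.5, 346.7, -412.9], [260.0, 160.0, 0.46, 270.8, -303.7]]
wrist [[506.0, 58.0, 0.94, 436.5, 353.2], [105.0, 179.0, 0.92, 491.1, -43.7], [450.0, 213.0, 0.8, 577.4, 297.9], [436.0, 169.0, 0.73, 530.0, 285.8], [441.0, 147.0, 0.36, 508.2, 291.5]]
[ 311   11   60  257 5992] [333. 157.] [502.5 185.9  35. ]
[289  34   7  62 313] [292.  60.] [409.7 161.1  35. ]
[ 476   42   59   27 1019] [508.  53.] [432.2 354.8  35. ]
[ 381   53   89  215 6686] [416. 174.] [532.1 265.7  35. ]
[359  68   5  29  78] [361.  81.] [436.8 220.6  35. ]
[428 198  18  30 426] [435. 211.] [573.5 282.7  35. ]
```

Call:
apply_moves(steps=[[0,0,-0.008,0],[0,0,-0.006,0],[0,0,0,0],[0,0,0,0]])

```text
clock: 31.87
eef_pos: [526.1, 168.7, 227.7]
ee_rot: [0.073, 0.997, 0.0, 0.0]
ft_force: [-0.7, 0.1, -5.6]
grip_width: 3.7
grip_force: 49.9
```

```bash
cat > look.py <<'E'
from fitb import *
import sys
s,p,R=pose(); print(s["clock"],p.round(1),s["ft_force"].round(1),s["torque"].round(2),round(s["grip_width"],1))
c_,s_=np.cos(np.radians(-8.3)),np.sin(np.radians(-8.3))
def tray(p): d=p[:2]-np.array([515.2,243.7]); return np.round([d[0]*c_+d[1]*s_,-d[0]*s_+d[1]*c_]).tolist()
for c in sys.argv[2:]:
  save(c,sys.argv[1]+c+".png")
  print(c,[(np.round(r["uv"]).tolist(),round(r["score"],2),"tray34",tray(at(c,r["uv"],34)),"tray90",tray(at(c,r["uv"],90))) for r in look_for(c,"knob0") if abs(tray(at(c,r["uv"],34))[1])<200])
E
python3 look.py a scene wrist top
```

```text
31.8667 [526.1 168.7 227.7] [-0.7  0.1 -5.6] [-0.26  0.03  0.07] 3.7
scene []
wrist [([433.0, 164.0], 0.86, 'tray34', [7.0, 47.0], 'tray90', [-3.0, 27.0]), ([501.0, 59.0], 0.85, 'tray34', [-92.0, 101.0], 'tray90', [-86.0, 72.0]), ([444.0, 208.0], 0.8, 'tray34', [54.0, 63.0], 'tray90', [37.0, 41.0])]
top [([231.0, 166.0], 0.55, 'tray34', [138.0, -25.0], 'tray90', [126.0, -39.0])]
```

Call:
apply_moves(steps=[[0,0,-0.012,0],[0,0,-0.014,0],[0,0,-0.01,0],[0,0,0,0],[0,0,0,0]])

```text
clock: 32.58
eef_pos: [526.5, 168.5, 264.3]
ee_rot: [0.073, 0.997, 0.0, 0.001]
ft_force: [-0.5, -1.1, -4.8]
grip_width: 3.7
grip_force: 50.0
```

```bash
python3 look.py b scene wrist top
```

```text
32.5833 [526.5 168.5 264.3] [-0.5 -1.1 -4.8] [-0.37  0.07  0.07] 3.7
scene [([467.0, 192.0], 0.62, 'tray34', [-104.0, 89.0], 'tray90', [-51.0, 69.0])]
wrist [([483.0, 61.0], 0.94, 'tray34', [-95.0, 100.0], 'tray90', [-89.0, 74.0]), ([431.0, 162.0], 0.79, 'tray34', [12.0, 56.0], 'tray90', [2.0, 37.0]), ([438.0, 198.0], 0.59, 'tray34', [53.0, 69.0], 'tray90', [37.0, 48.0])]
top [([226.0, 163.0], 0.72, 'tray34', [147.0, -8.0], 'tray90', [134.0, -23.0])]
```

```bash
sed -e 's/def held(/def heldlip(/' -e 's/\[107,p\[3\],p\[4\]\]/[p[5],-107+p[3]*.866,42-p[3]*.5]/' -e 's/(-108,-80),(52,76)\]/(0,20),(0,1),(-25,25)]/' -e 's/low=.*$/low=5/' fitb.py | sed -n '/def heldlip/,$p' > hl.py
sed -i '1i from fitb import *' hl.py
python3 - <<'E'
from hl import *
s,p,R=pose(); G0=p-9*R[:,2]
for n in("bscene",):
  print(*heldlip({"scene":"pics/bscene.png"},G0,tilt=(-85,-25)))
  print(*heldlip({"scene":"pics/bscene.png","top":"pics/btop.png"},G0,tilt=(-85,-25)))
E
```

```text
yaw,pitch,tilt [ -8.1   5.3 -62.8] P [16.  0. -5.] o [523. 181. 174.] A,B,lip [[627.0, 218.0, 65.0], [416.0, 248.0, 85.0], [528.0, 268.0, 98.0]] -12.48
yaw,pitch,tilt [-16.  -12.2 -81.9] P [  4.   1. -12.] o [552. 135. 170.] A,B,lip [[680.0, 115.0, 84.0], [479.0, 172.0, 39.0], [588.0, 184.0, 72.0]] -20.06
```

Call:
apply_moves(steps=[[0.02,0,0,0],[-0.025,0,0,0],[0.025,0,0,0],[-0.02,0,0,0],[0,0.015,0,0]])

```text
clock: 33.3
eef_pos: [529.0, 179.1, 262.9]
ee_rot: [0.076, 0.997, -0.002, -0.001]
ft_force: [2.0, -3.0, -5.0]
grip_width: 3.8
grip_force: 50.1
```

Call:
apply_moves(steps=[[0,-0.02,0,0],[0,0.02,0,0],[0,-0.015,0,0],[0,0,0,0],[0,0,0,0]])

```text
clock: 33.72
eef_pos: [526.3, 167.4, 263.9]
ee_rot: [0.074, 0.997, -0.001, 0.0]
ft_force: [1.2, -2.1, -6.1]
grip_width: 3.9
grip_force: 51.0
```

```bash
python3 look.py c scene wrist top
python3 - <<'E'
from hl import *
s,p,R=pose(); G0=p-9*R[:,2]
print(*heldlip({"scene":"pics/cscene.png"},G0,tilt=(-85,-25)))
E
```

```text
33.7167 [526.3 167.4 263.9] [ 1.2 -2.1 -6.1] [-1.03 -0.29 -0.13] 3.9
scene [([464.0, 191.0], 0.69, 'tray34', [-107.0, 82.0], 'tray90', [-54.0, 63.0]), ([468.0, 242.0], 0.51, 'tray34', [85.0, 74.0], 'tray90', [126.0, 55.0])]
wrist [([440.0, 200.0], 0.95, 'tray34', [57.0, 74.0], 'tray90', [40.0, 52.0]), ([435.0, 155.0], 0.75, 'tray34', [5.0, 62.0], 'tray90', [-4.0, 42.0]), ([480.0, 62.0], 0.65, 'tray34', [-93.0, 100.0], 'tray90', [-87.0, 74.0])]
top []
yaw,pitch,tilt [ -9.3   1.1 -68.4] P [10.  0. -3.] o [527. 170. 168.] A,B,lip [[637.0, 194.0, 62.0], [426.0, 228.0, 66.0], [538.0, 248.0, 84.0]] -12.2
```

Call:
apply_moves(steps=[[0,0,-0.015,0],[0,0,-0.02,0],[0,0,-0.02,0],[0,0,-0.01,0],[0,0,0,0]])

```text
clock: 34.43
eef_pos: [527.5, 168.9, 331.4]
ee_rot: [0.073, 0.997, 0.001, 0.002]
ft_force: [1.4, 0.4, -4.0]
grip_width: 3.4
grip_force: 49.9
```

```bash
python3 look.py d scene wrist top
```

```text
34.4333 [527.5 168.9 331.4] [ 1.4  0.4 -4. ] [-0.05 -0.03 -0.04] 3.4
scene [([466.0, 240.0], 0.58, 'tray34', [78.0, 70.0], 'tray90', [119.0, 52.0])]
wrist [([422.0, 185.0], 0.83, 'tray34', [53.0, 69.0], 'tray90', [40.0, 51.0]), ([456.0, 66.0], 0.78, 'tray34', [-96.0, 97.0], 'tray90', [-91.0, 76.0])]
top []
```

Call:
apply_moves(steps=[[0,-0.012,0,0],[0,-0.018,0,0],[0,-0.018,0,0],[0,-0.012,0,0],[0,0,0,0]])

```text
clock: 35.15
eef_pos: [517.1, 104.8, 328.8]
ee_rot: [0.076, 0.997, -0.001, -0.0]
ft_force: [-0.3, -1.1, -4.9]
grip_width: 3.7
grip_force: 50.1
```

```bash
python3 look.py e scene wrist top
python3 - <<'E'
from h import *
im=cv2.imread("pics/ewrist.png"); hsv=cv2.cvtColor(im,cv2.COLOR_BGR2HSV); m=((hsv[...,1]<40)&(hsv[...,2]>150)).astype(np.uint8)
n,l,st,ce=cv2.connectedComponentsWithStats(m)
for i in range(1,n):
    if st[i,4]>80: print(st[i],ce[i].round(),at("wrist",ce[i],34))
for t in ((5,62),(12,60)): 
    c,s=np.cos(np.radians(-8.3)),np.sin(np.radians(-8.3)); print(proj("wrist",[515.2+t[0]*c-t[1]*s,243.7+t[0]*s+t[1]*c,34]))
E
```

```text
35.15 [517.1 104.8 328.8] [-0.3 -1.1 -4.9] [-0.59 -0.01  0.06] 3.7
scene [([467.0, 236.0], 0.76, 'tray34', [65.0, 74.0], 'tray90', [107.0, 55.0]), ([452.0, 220.0], 0.71, 'tray34', [13.0, 36.0], 'tray90', [58.0, 20.0]), ([473.0, 191.0], 0.54, 'tray34', [-110.0, 107.0], 'tray90', [-57.0, 86.0])]
wrist [([460.0, 184.0], 0.97, 'tray34', [52.0, 63.0], 'tray90', [39.0, 39.0]), ([502.0, 66.0], 0.95, 'tray34', [-96.0, 98.0], 'tray90', [-90.0, 69.0]), ([450.0, 151.0], 0.62, 'tray34', [8.0, 45.0], 'tray90', [0.0, 23.0])]
top [([179.0, 235.0], 0.57, 'tray34', [-111.0, 103.0], 'tray90', [-113.0, 83.0])]
[ 306   13   68  255 6374] [333. 159.] [517.7 134.2  34. ]
[ 294   39   10  206 1386] [299. 136.] [482.1  93.4  34. ]
[481  49  44  26 882] [503.  61.] [428.5 354.5  34. ]
[ 384   62   53  206 5879] [409. 176.] [554.8 231.4  34. ]
[366  75   7  31 157] [369.  90.] [438.9 188.9  34. ]
[ 27 128  17  14 174] [ 35. 134.] [ 430.4 -244.6   34. ]
[ 432  134   45   66 1842] [455. 165.] [549.6 292.7  34. ]
[ 29 170  19  13 190] [ 38. 176.] [ 483.4 -261.8   34. ]
[ 81 180  19  14 188] [ 90. 186.] [ 506.9 -197.1   34. ]
[ 82 207  14  14 175] [ 88. 213.] [ 544.1 -212.    34. ]
[ 43 239  13  14 161] [ 49. 245.] [ 582.4 -283.9   34. ]
[463.4 148.7]
[461.2 154.1]
```

All three knobs are in the tray; the wrist and scene rays agree at floor height. I'll set the basket's edge back on the tray floor and lean it on the tray's −y wall.

Call:
apply_moves(steps=[[0,0.015,0,0],[0,0.02,0.01,0],[0,0.018,0.02,0],[0,0.009,0.025,0],[0,0,0.02,0]])

```text
clock: 35.87
eef_pos: [526.0, 174.6, 252.7]
ee_rot: [0.071, 0.997, 0.001, -0.0]
ft_force: [-0.4, -0.3, -6.0]
grip_width: 3.6
grip_force: 49.9
```

Call:
apply_moves(steps=[[0,0,0.015,0],[0,0,0.01,0],[0,0,0,0],[0,0,0,0]])

```text
clock: 36.2
eef_pos: [526.8, 170.6, 229.4]
ee_rot: [0.073, 0.997, 0.0, 0.0]
ft_force: [0.2, -0.5, -5.1]
grip_width: 3.5
grip_force: 50.0
```

```bash
python3 look.py f scene wrist
python3 - <<'E'
from hl import *
s,p,R=pose(); G0=p-9*R[:,2]
print(*heldlip({"scene":"pics/fscene.png"},G0,tilt=(-85,-25)))
E
```

```text
36.2 [526.8 170.6 229.4] [ 0.2 -0.5 -5.1] [-0.44  0.08  0.03] 3.5
scene [([469.0, 194.0], 0.62, 'tray34', [-98.0, 94.0], 'tray90', [-45.0, 74.0]), ([446.0, 208.0], 0.6, 'tray34', [-29.0, 21.0], 'tray90', [19.0, 6.0])]
wrist [([442.0, 206.0], 0.85, 'tray34', [54.0, 64.0], 'tray90', [36.0, 42.0]), ([432.0, 162.0], 0.78, 'tray34', [6.0, 49.0], 'tray90', [-3.0, 30.0]), ([493.0, 62.0], 0.62, 'tray34', [-88.0, 98.0], 'tray90', [-82.0, 71.0])]
yaw,pitch,tilt [ -7.8   3.3 -63.6] P [14.  1. -3.] o [526. 182. 138.] A,B,lip [[633.0, 217.0, 32.0], [421.0, 246.0, 44.0], [533.0, 267.0, 61.0]] -12.0
```

Call:
apply_moves(steps=[[0,-0.008,0,0],[0,-0.006,0.008,0],[0,0,0.01,0],[0,0,0.008,0],[0,0,0,0]])

```text
clock: 36.82
eef_pos: [523.5, 151.1, 206.3]
ee_rot: [0.076, 0.997, -0.003, -0.001]
ft_force: [-19.0, -12.8, 42.0]
grip_width: 3.6
grip_force: 50.3
```

Run:
```python
from hl import *
s,p,R=pose(); G0=p-9*R[:,2]; print(p,s["ft_force"]); save("scene","gscene.png")
print(*heldlip({"scene":"pics/gscene.png"},G0,tilt=(-85,-25)))
```

```text
[523.54948835 151.07945175 206.25725986] [-19.03736315 -12.84238363  41.96003912]
yaw,pitch,tilt [ -8.1   0.4 -61.7] P [17.  1. -4.] o [529. 165. 118.] A,B,lip [[642.0, 202.0, 18.0], [430.0, 232.0, 20.0], [541.0, 252.0, 43.0]] -12.54
```

Call:
apply_moves(steps=[[0,-0.012,-0.006,0],[0,-0.014,0.004,0],[0,-0.013,0.006,0],[0,-0.011,0.007,0],[0,0,0,0]], force=12)

```text
clock: 37.28
eef_pos: [517.9, 100.3, 192.0]
ee_rot: [0.076, 0.997, -0.002, 0.001]
ft_force: [-3.1, -8.5, 16.9]
grip_width: 5.3
grip_force: 12.5
```

Run:
```python
from hl import *
s,p,R=pose(); G0=p-9*R[:,2]; print(p,s["ft_force"],s["grip_width"]); save("scene","hscene.png")
print(*heldlip({"scene":"pics/hscene.png"},G0,tilt=(-85,-15)))
```

```text
[517.92981208 100.32900774 191.99827269] [-3.10616134 -8.51807471 16.91272086] 5.297517953692306
yaw,pitch,tilt [ -6.5   0.6 -52.3] P [8. 0. 4.] o [517. 132.  98.] A,B,lip [[630.0, 188.0, 9.0], [417.0, 212.0, 11.0], [528.0, 230.0, 39.0]] -12.62
```

Call:
apply_moves(steps=[[0,0,0,0],[0,0,-0.012,0],[0,0.006,-0.012,0],[0,0.014,0,0],[0,0.014,0,0]], force=45)

```text
clock: 37.75
eef_pos: [522.0, 139.4, 215.1]
ee_rot: [0.074, 0.997, -0.0, -0.0]
ft_force: [-0.3, -0.2, -5.8]
grip_width: 3.4
grip_force: 45.4
```

Call:
apply_moves(steps=[[0,0,0.006,0],[0,0,0,0],[0,0,0,0]])

```text
clock: 38.0
eef_pos: [521.0, 139.5, 208.4]
ee_rot: [0.073, 0.997, -0.001, -0.001]
ft_force: [0.0, 0.0, -4.6]
grip_width: 3.7
grip_force: 45.1
```

Run:
```python
from hl import *
s,p,R=pose(); G0=p-9*R[:,2]; print(p,s["ft_force"],s["grip_width"]); save("scene","iscene.png")
print(*heldlip({"scene":"pics/iscene.png"},G0,tilt=(-85,-15)))
```

```text
[520.95268666 139.49994118 208.36548467] [ 0.0209906   0.04520377 -4.58279338] 3.7211045128891946
yaw,pitch,tilt [ -1.2  -2.2 -51.3] P [11.  0.  7.] o [519. 172. 118.] A,B,lip [[630.0, 240.0, 35.0], [416.0, 244.0, 26.0], [523.0, 272.0, 61.0]] -12.17
```

Call:
apply_moves(steps=[[0,0.013,0,0],[0,0.013,0,0],[0,0,0.004,0],[0,0,0,0]])

```text
clock: 38.38
eef_pos: [525.8, 168.0, 205.5]
ee_rot: [0.072, 0.997, 0.0, -0.0]
ft_force: [-0.1, 0.5, -4.4]
grip_width: 3.3
grip_force: 45.0
```

Call:
apply_moves(steps=[[0,-0.01,0,0],[0,-0.012,0.002,0],[0,-0.012,0.006,0],[0,-0.01,0.006,0],[0,0,0,0]], force=8)

```text
clock: 38.8
eef_pos: [519.1, 117.3, 191.5]
ee_rot: [0.076, 0.997, -0.002, -0.0]
ft_force: [-1.6, -2.6, 4.9]
grip_width: 5.9
grip_force: 8.4
```

Run:
```python
from hl import *
s,p,R=pose(); G0=p-9*R[:,2]; print(p,s["ft_force"],s["grip_width"]); save("scene","jscene.png")
print(*heldlip({"scene":"pics/jscene.png"},G0,tilt=(-85,-15)))
```

```text
[519.14152642 117.27489047 191.48991385] [-1.58344788 -2.56419818  4.87015625] 5.902360079616836
yaw,pitch,tilt [ -0.  -15.5 -39.9] P [10.  0. 18.] o [526. 169. 108.] A,B,lip [[648.0, 255.0, 67.0], [442.0, 255.0, 10.0], [536.0, 278.0, 72.0]] -12.79
```

Call:
apply_moves(steps=[[0,-0.01,0.008,0],[0,-0.01,0.009,0],[0,-0.01,0.01,0],[0,-0.01,0.011,0],[0,-0.008,0.01,0]])

```text
clock: 39.27
eef_pos: [513.5, 69.7, 144.7]
ee_rot: [0.076, 0.997, -0.002, 0.001]
ft_force: [0.6, -8.4, 6.4]
grip_width: 13.2
grip_force: 9.6
```

Call:
apply_moves(steps=[[0,-0.008,0.01,0],[0,-0.006,0.008,0],[0,0,0,0],[0,0,0,0]])

```text
clock: 39.6
eef_pos: [510.7, 57.8, 126.0]
ee_rot: [0.075, 0.997, -0.001, 0.0]
ft_force: [-1.0, -5.5, 4.4]
grip_width: 15.7
grip_force: 11.0
```

Run:
```python
from hl import *
s,p,R=pose(); G0=p-9*R[:,2]; print(p,s["ft_force"],s["grip_width"]); save("scene","kscene.png")
print(*heldlip({"scene":"pics/kscene.png"},G0,tilt=(-65,-5)))
print(basket6({"scene":"pics/kscene.png"},[519,120,48,-.148,-.4,0],big=1))
```

```text
[510.7499587   57.75160038 126.02492323] [-0.99292165 -5.52305206  4.44274745] 15.694232110823824
yaw,pitch,tilt [ -8.1  -1.8 -30.5] P [13.  1.  9.] o [513. 123.  56.] A,B,lip [[634.0, 203.0, 2.0], [423.0, 233.0, -4.0], [530.0, 235.0, 38.0]] -14.0
(array([515.4, 128.1,  53.4]), array([-10.5, -27.3,  -2.4]), np.float64(-13.99))
```

Call:
apply_moves(steps=[[0,-0.004,0.006,0],[0,-0.003,0.005,0],[0,0,0,0]], force=5)

```text
clock: 39.9
eef_pos: [509.2, 52.2, 114.1]
ee_rot: [0.075, 0.997, -0.001, -0.0]
ft_force: [0.2, -4.2, 1.5]
grip_width: 18.1
grip_force: 7.5
```

Call:
apply_moves(steps=[[0,0,0,0],[0,0,0,0],[0,0,0,0],[0,0,0,0],[0,0,0,0]], gripper=0.3)

```text
clock: 40.32
eef_pos: [509.5, 55.5, 115.1]
ee_rot: [0.073, 0.997, 0.0, 0.0]
ft_force: [-0.5, 0.3, 0.1]
grip_width: 49.5
grip_force: 0.0
```

Call:
apply_moves(steps=[[0,0,-0.03,0],[0,0,-0.04,0],[0,0,-0.04,0],[0,0,-0.04,0],[0,0,0,0]])

```text
clock: 40.73
eef_pos: [513.7, 55.8, 272.8]
ee_rot: [0.073, 0.997, 0.002, 0.006]
ft_force: [1.6, 0.3, -0.9]
grip_width: 57.5
grip_force: 0.0
```

```bash
python3 - <<'E'
from fitb import *
plan([[515,165,172]],171.5); save("scene","lscene.png"); save("wrist","lwrist.png")
print(basket6({"scene":"pics/lscene.png"},[518,128,52,-.148,-.38,0],big=.7))
MOD["wrist"]=optics.camera_model("wrist")
print(basket6({"scene":"pics/lscene.png","wrist":"pics/lwrist.png"},[518,128,52,-.148,-.38,0],big=.7))
r=outline_of("wrist","handle"); print([(x["uv"],x["score"],x["mask"].sum()) for x in r])
E
python3 look.py m scene wrist
```

```text
clock 40.7333 tcp [513.7  55.8 272.8] toolx yaw 171.62 F [ 1.6  0.3 -0.9] w 57.5
turn 0.002
leg [515, 165, 172] 3 x [0.0054 0.0359 0.0337]
(array([516.9, 124.9,  43. ]), array([ -9.2, -19.5,  -2.2]), np.float64(-14.24))
(array([509.7, 118.8,  41.8]), array([-10.2, -23.2,  -1.5]), np.float64(-23.85))
[([403.6, 148.1], 0.92, np.int64(42972)), ([284.8, 359.9], 0.5, np.int64(938))]
40.8833 [509.3  55.1 265.1] [0.4 0.8 0.3] [ 0.01  0.01 -0.01] 57.0
scene [([452.0, 217.0], 0.76, 'tray34', [2.0, 38.0], 'tray90', [48.0, 22.0]), ([467.0, 238.0], 0.74, 'tray34', [71.0, 73.0], 'tray90', [113.0, 54.0]), ([470.0, 195.0], 0.54, 'tray34', [-94.0, 99.0], 'tray90', [-42.0, 78.0])]
wrist [([526.0, 158.0], 0.94, 'tray34', [6.0, 49.0], 'tray90', [-3.0, 14.0]), ([532.0, 200.0], 0.86, 'tray34', [55.0, 64.0], 'tray90', [39.0, 26.0]), ([590.0, 54.0], 0.61, 'tray34', [-102.0, 96.0], 'tray90', [-95.0, 54.0])]
```

Call:
apply_moves(steps=[[0,0.025,0.005,0],[-0.002,0.03,0.01,0],[-0.002,0.03,0.01,0],[0,0.026,0.01,0],[0,0,0.005,0]])

```text
clock: 41.5
eef_pos: [528.3, 170.2, 222.7]
ee_rot: [0.07, 0.998, 0.001, -0.002]
ft_force: [-1.0, 0.3, -0.7]
grip_width: 57.4
grip_force: 0.0
```

Run:
```python
from fitb import *
save("wrist","nw.png"); MOD["wrist"]=optics.camera_model("wrist")
plan([[522,169,155]],171.5)
for r in look_for("wrist","handle")[:2]: print(r)
for z in(.7,): print(basket6({"scene":"pics/lscene.png","wrist":"pics/nw.png"},[516,124,48,-.155,-.37,-.02],big=.5))
```

```text
clock 41.55 tcp [527.9 166.6 222. ] toolx yaw 171.88 F [ 0.8 -0.5 -1.5] w 57.2
turn 0.007
leg [522, 169, 155] 2 x [0.0029 0.0008 0.0335]
{'uv': [276.4, 153.3], 'score': 0.56}
(array([517.3, 121.8,  44.6]), array([ -9.7, -19.5,  -2.5]), np.float64(-24.88))
```

Call:
apply_moves(steps=[[0.002,0,0.025,0.01],[0,0,0.025,0.01],[0,0,0.014,0],[0,0,0.005,0],[0,0,0,0]])

```text
clock: 42.02
eef_pos: [526.9, 162.3, 155.0]
ee_rot: [0.084, 0.996, -0.001, -0.001]
ft_force: [-0.2, -0.1, 1.1]
grip_width: 57.4
grip_force: 0.0
```

Call:
apply_moves(steps=[[0,0,0,0],[0,0,0,0],[0,0,0,0],[0,0,0,0],[0,0,0,0]], gripper=-1, force=12)

```text
clock: 42.43
eef_pos: [528.1, 164.5, 156.7]
ee_rot: [0.083, 0.997, 0.0, 0.001]
ft_force: [1.0, 1.3, 0.1]
grip_width: 26.0
grip_force: 0.4
```

Call:
apply_moves(steps=[[0,0,0,0],[0,0,0,0]])

```text
clock: 42.6
eef_pos: [528.1, 164.4, 156.6]
ee_rot: [0.083, 0.997, 0.0, 0.001]
ft_force: [-0.3, 1.9, 4.0]
grip_width: 23.2
grip_force: 11.6
```

Call:
apply_moves(steps=[[0,0,-0.006,0],[0,0,-0.008,0],[0,0,-0.01,0],[0,0,-0.012,0],[0,0,-0.012,0]], force=25)

```text
clock: 43.02
eef_pos: [527.1, 163.9, 204.8]
ee_rot: [0.083, 0.997, -0.0, -0.0]
ft_force: [0.7, 0.4, -5.5]
grip_width: 18.0
grip_force: 25.0
```

Call:
apply_moves(steps=[[0,0,-0.012,0],[0,0,-0.015,0],[0,0,-0.015,0],[0,0,0,0]], force=60)

```text
clock: 43.35
eef_pos: [529.0, 164.6, 249.3]
ee_rot: [0.083, 0.997, 0.001, 0.002]
ft_force: [1.1, -0.8, -5.0]
grip_width: 17.4
grip_force: 60.0
```

Run:
```python
from fitb import *
s,p,R=pose(); plan([[480,-235,275],[480,-235,200]],163.05); save("scene","oscene.png")
print(basket6({"scene":"pics/oscene.png"},[p[0],p[1],p[2]-110,-.168,-.05,0],big=1))
```

```text
clock 43.35 tcp [529.  164.6 249.3] toolx yaw 170.43 F [ 1.1 -0.8 -5. ] w 17.4
turn 0.129
leg [480, -235, 275] 10 x [-0.007  -0.0396 -0.0027]
leg [480, -235, 200] 2 x [ 0.0001 -0.0001  0.0375]
(array([539.1, 169.9, 134.5]), array([-9.4,  9.5, -5.1]), np.float64(-12.95))
```

Call:
apply_moves(steps=[[0,0,-0.01,0.065],[0,0,-0.01,0.064],[-0.004,-0.02,0,0],[-0.006,-0.035,0,0],[-0.007,-0.0396,0,0]])

```text
clock: 43.82
eef_pos: [515.4, 69.7, 265.1]
ee_rot: [0.145, 0.989, 0.0, -0.001]
ft_force: [0.4, -1.4, -4.6]
grip_width: 17.4
grip_force: 60.0
```

Call:
apply_moves(steps=[[-0.007,-0.0396,0,0],[-0.007,-0.0396,0,0],[-0.007,-0.0396,0,0],[-0.007,-0.0396,0,0],[-0.007,-0.0396,0,0]])

```text
clock: 44.23
eef_pos: [490.6, -132.6, 265.2]
ee_rot: [0.147, 0.989, 0.0, -0.001]
ft_force: [0.6, 0.0, -5.8]
grip_width: 17.7
grip_force: 60.0
```

Call:
apply_moves(steps=[[-0.007,-0.0396,0,0],[-0.007,-0.0356,0,0],[-0.004,-0.025,0,0],[0,0,0,0],[0,0,0,0]])

```text
clock: 44.65
eef_pos: [478.7, -233.5, 265.0]
ee_rot: [0.149, 0.989, -0.0, -0.001]
ft_force: [0.8, -0.3, -4.9]
grip_width: 17.5
grip_force: 60.0
```

Run:
```python
from fitb import *
s,p,R=pose(); plan([[479,-235.7,190]],163.05); save("scene","pscene.png")
for b in(1,): print(basket6({"scene":"pics/pscene.png"},[p[0],p[1],p[2]-112,-.297,0,0],big=b))
```

```text
clock 44.65 tcp [ 478.7 -233.5  265. ] toolx yaw 162.83 F [ 0.8 -0.3 -4.9] w 17.5
turn -0.004
leg [479, -235.7, 190] 2 x [-0.0005 -0.001   0.0375]
(array([ 477.8, -234.6,  149. ]), array([-17.1,  -1.4,  -2.9]), np.float32(-13.77))
```

Call:
apply_moves(steps=[[0,-0.002,0.015,0],[0,0,0.02,0],[0,0,0.02,0],[0,0,0.015,0],[0,0,0,0]])

```text
clock: 45.12
eef_pos: [477.7, -230.9, 192.7]
ee_rot: [0.146, 0.989, 0.001, -0.003]
ft_force: [-0.7, 0.3, -5.4]
grip_width: 17.2
grip_force: 60.0
```

Call:
apply_moves(steps=[[0,0,0.006,0],[0,0,0.006,0],[0,0,0.004,0],[0,0,0,0]])

```text
clock: 45.45
eef_pos: [479.4, -233.6, 179.7]
ee_rot: [0.147, 0.989, 0.0, -0.0]
ft_force: [0.1, 1.0, -5.1]
grip_width: 17.7
grip_force: 60.0
```

Call:
apply_moves(steps=[[0,-0.001,0.004,0],[0,0,0.003,0],[0,0,0,0],[0,0,0,0]])

```text
clock: 45.78
eef_pos: [481.1, -235.3, 174.3]
ee_rot: [0.147, 0.989, -0.0, 0.002]
ft_force: [4.7, 1.4, 4.3]
grip_width: 17.6
grip_force: 60.0
```

Call:
apply_moves(steps=[[0,0,0.003,0],[0,0,0.003,0],[0,0,0,0],[0,0,0,0]], force=10)

```text
clock: 46.12
eef_pos: [481.3, -235.5, 168.8]
ee_rot: [0.147, 0.989, -0.0, 0.002]
ft_force: [2.0, 1.6, 8.9]
grip_width: 17.6
grip_force: 10.0
```

The basket is on the rims. I'll release it and back off.

Call:
apply_moves(steps=[[0,0,0,0],[0,0,0,0],[0,0,0,0],[0,0,0,0],[0,0,0,0]], gripper=0.5)

```text
clock: 46.53
eef_pos: [478.7, -234.9, 166.7]
ee_rot: [0.147, 0.989, 0.0, -0.0]
ft_force: [-0.4, 0.2, -0.6]
grip_width: 49.4
grip_force: 0.0
```

Call:
apply_moves(steps=[[0,0,-0.02,0],[0,0,-0.03,0],[0,0,-0.04,0],[0,0,-0.04,0],[0,0,0,0]])

```text
clock: 46.95
eef_pos: [482.5, -236.8, 304.3]
ee_rot: [0.148, 0.989, -0.001, 0.006]
ft_force: [0.8, -1.7, -0.5]
grip_width: 66.3
grip_force: 0.0
```

Call:
apply_moves(steps=[[0,0.04,0,0],[0,0.04,0,0],[0,0.04,0,0],[0,0.04,0,0],[0,0.04,0,0]])

```text
clock: 47.37
eef_pos: [537.5, -41.9, 296.8]
ee_rot: [0.148, 0.989, 0.0, -0.0]
ft_force: [1.5, -0.6, -0.1]
grip_width: 66.0
grip_force: 0.0
```

Call:
apply_moves(steps=[[0,0.03,0,0],[0,0,0,0],[0,0,0,0]])

```text
clock: 47.62
eef_pos: [546.2, -13.0, 296.4]
ee_rot: [0.145, 0.989, 0.0, -0.0]
ft_force: [-0.3, -0.8, -0.4]
grip_width: 66.1
grip_force: 0.0
```

```bash
python3 look.py q scene top
python3 - <<'E'
from fitb import *
print(basket6({"scene":"pics/qscene.png"},[480,-235,60,-.297,0,0],big=.6),basket({"scene":"pics/qscene.png"},[480,-235,-.297],60),basket({"top":"pics/qtop.png"},[480,-235,-.297],60))
for l in("spare","brush","glass"): print(l,[np.round(r["uv"]).tolist() for r in look_for("top",l)[:2]])
E
```

```text
47.6167 [546.2 -13.  296.4] [-0.3 -0.8 -0.4] [-0.06  0.04 -0.03] 66.1
scene [([466.0, 236.0], 0.74, 'tray34', [66.0, 70.0], 'tray90', [108.0, 52.0]), ([456.0, 219.0], 0.73, 'tray34', [7.0, 48.0], 'tray90', [53.0, 31.0]), ([471.0, 194.0], 0.67, 'tray34', [-99.0, 102.0], 'tray90', [-46.0, 81.0])]
top [([181.0, 234.0], 0.73, 'tray34', [-107.0, 96.0], 'tray90', [-108.0, 76.0]), ([199.0, 186.0], 0.64, 'tray34', [56.0, 68.0], 'tray90', [48.0, 50.0]), ([196.0, 201.0], 0.45, 'tray34', [5.0, 68.0], 'tray90', [-2.0, 50.0])]
(array([ 473. , -238.7,   49.9]), array([-15. ,  -0.9,  -2.2]), np.float64(-13.71)) (array([ 4.73906e+02, -2.32677e+02, -2.84000e-01]), np.float64(-16.27), np.float64(-13.01)) (array([ 4.72777e+02, -2.31225e+02, -3.02000e-01]), np.float64(-17.31), np.float64(-14.55))
spare []
brush [[304.0, 138.0], [200.0, 186.0]]
glass [[441.0, 215.0]]
```

Knobs at tray positions (60,70), (6,55) and (−100,99). The basket sits upright at (473,−232), yaw −17°, within 10 mm of the tub's centre.

```bash
python3 -c "
from cell import workorder
print(workorder.sign_off())"
```

```text
the job is handed in; nothing more can be done
None
```

The job is handed in at about 48 s of the 58 s allowed; the sign-off returned no verdict. By my last measurements the six cylinders are in the tub, the three knobs are in the tray and the empty basket is upright across the tub within about 10 mm of centre. The glass showed no sign of being moved, the brush's reading shifted by 6 pixels though I saw no contact with it, and the spare knob did not show up in the final check.

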